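# Dress the cricket keepsake display on the hall shelf

### The job

Slide the rack's far rest towards the robot by its black grip until its pointer stands at the yellow line, and leave it there. Then lay every wooden bail across the two rests, one to a notch, its square middle hanging between the rests. Also lay the mini bat lengthwise along the middle of the sloped stand, handle uphill and toe down against the lip, and leave the coaster, mug, glasses case and the balls in their basket where they are.

Things in the scene. Friction and masses are not known exactly. Their poses are not given: they have to be found in the camera images.
- rack: Fixed wooden bail rack. Origin on the table, midway between the two rests once properly set. x axis from near to far rest (roughly away from the robot), y along the rests, z up. Base plate 10 mm thick, x -55 to +115, y -225 to +145 mm. Near rest fixed at x = -38 mm; the far one slides. Each rest is an upright board 8 mm thick in x, y -142 to +142 mm, with five notches
- rack_seat (a point): Centre of the row of seats, at rack x = 0, y = 0, 56 mm above the table. Notches in both rests at rack y = -100, -50, 0, +50, +100 mm: floor 16 mm wide, 50 mm above the table, walls rising outwards at 45 degrees to pointed teeth 67 mm above the table. A bail lying in its notches has its centre at x = 0, 56 mm above the table, its length along rack x
- rest_slide (a joint): Travel of the far rest (m), 0 at its farthest (rest at rack x = +88 mm), growing as it slides along rack -x towards the near rest, up to 0.070. Its white pointer meets the yellow line at 0.050 (rest at rack x = +38 mm, 76 mm from the near rest). Needs about 3 N to slide, stays where it is left. Starts between 0 and 0.03
- rest_grip (a point): Middle of the top face of the black grip block that stands on the -y end of the far rest and moves with it; 85 mm above the table. The block is 16 mm thick along rack x, 34 mm wide along rack y, and free on both sides down to 40 mm above the table
- rack_mark (a point): Middle of the yellow line on the rack's base plate, at rack x = +38, y = -212 mm
- stand: Fixed bat stand, base 170 x 80 x 8 mm, origin on the table under its middle. x points uphill, y across, z up. A bar 34 mm wide slopes up along x at 25 degrees (0.436 rad). Its upper face, 150 mm long, starts at x = -65 mm, 45 mm above the table, against a lip that stands 16 mm out of the face (8 mm thick, 50 mm wide)
- bat_seat (a point): Where the bat's origin lies when the bat is flat on the sloped bar with its toe on the lip: stand x = -10.7, y = 0, z = 82.4 mm
- bat: Mini cricket bat, 0.15 kg, pale wood with a blue handle, loose. Blade 130 x 50 x 22 mm (x, y, z), origin at the blade's centre, so the toe is at x = -65 mm; the round handle (20 mm) runs from x = +65 to +135 mm. Balance point at about x = +12 mm. Lies flat on the table at the start, either face will do
- bail0: Wooden bail, 112 mm long along its x axis, origin at its centre: square middle 44 x 22 x 22 mm and two round spigots 12 mm thick and 34 mm long. Both ends alike, any side up. 35 g. Starts on the table; between three and five of the bails are present
- bail1: Wooden bail, 112 mm long along its x axis, origin at its centre: square middle 44 x 22 x 22 mm and two round spigots 12 mm thick and 34 mm long. Both ends alike, any side up. 35 g. Starts on the table; between three and five of the bails are present
- bail2: Wooden bail, 112 mm long along its x axis, origin at its centre: square middle 44 x 22 x 22 mm and two round spigots 12 mm thick and 34 mm long. Both ends alike, any side up. 35 g. Starts on the table; between three and five of the bails are present
- bail3: Wooden bail, 112 mm long along its x axis, origin at its centre: square middle 44 x 22 x 22 mm and two round spigots 12 mm thick and 34 mm long. Both ends alike, any side up. 35 g. Starts on the table; between three and five of the bails are present
- bail4: Wooden bail, 112 mm long along its x axis, origin at its centre: square middle 44 x 22 x 22 mm and two round spigots 12 mm thick and 34 mm long. Both ends alike, any side up. 35 g. Starts on the table; between three and five of the bails are present
- coaster: Loose ceramic coaster, 96 mm across, 8 mm thick, origin under its centre. To be left alone
- mug: Loose white mug, 76 mm across, 85 mm tall, origin under its centre. To be left alone
- case: Loose black glasses case, 160 x 60 x 40 mm, origin under its centre. To be left alone
- basket: Fixed green ball basket, 120 x 180 x 50 mm, beyond the rack, holding two loose white balls (62 mm), one on each side of its divider. Origin under its centre. To be left alone
- ball0_center (a point): Centre of the first ball in the basket
- ball1_center (a point): Centre of the second ball in the basket
Not all that is in view belongs to the job. What is shaped like the bail0 but purple or red is not meant.

How it is judged:
On the way:
1. the far rest stands at the yellow line (within 5 mm) before any bail is up on the rack (value of joint rest_slide between 0.045 and 0.055 m and not (x of bail0 in the frame of rack between -0.014 and 0.014 m and y of bail0 in the frame of rack between -0.115 and 0.115 m and z of bail0 in the frame of rack between 0.049 and 0.063 m and angle between bail0's own x axis and vertical between 1.43 and 1.71 rad and angle between the x axis of bail0 and the x axis of rack, either way round below 0.17 rad and linear speed of bail0 below 0.03 m/s) and not (x of bail1 in the frame of rack between -0.014 and 0.014 m and y of bail1 in the frame of rack between -0.115 and 0.115 m and z of bail1 in the frame of rack between 0.049 and 0.063 m and angle between bail1's own x axis and vertical between 1.43 and 1.71 rad and angle between the x axis of bail1 and the x axis of rack, either way round below 0.17 rad and linear speed of bail1 below 0.03 m/s) and not (x of bail2 in the frame of rack between -0.014 and 0.014 m and y of bail2 in the frame of rack between -0.115 and 0.115 m and z of bail2 in the frame of rack between 0.049 and 0.063 m and angle between bail2's own x axis and vertical between 1.43 and 1.71 rad and angle between the x axis of bail2 and the x axis of rack, either way round below 0.17 rad and linear speed of bail2 below 0.03 m/s) and not (x of bail3 in the frame of rack between -0.014 and 0.014 m and y of bail3 in the frame of rack between -0.115 and 0.115 m and z of bail3 in the frame of rack between 0.049 and 0.063 m and angle between bail3's own x axis and vertical between 1.43 and 1.71 rad and angle between the x axis of bail3 and the x axis of rack, either way round below 0.17 rad and linear speed of bail3 below 0.03 m/s) and not (x of bail4 in the frame of rack between -0.014 and 0.014 m and y of bail4 in the frame of rack between -0.115 and 0.115 m and z of bail4 in the frame of rack between 0.049 and 0.063 m and angle between bail4's own x axis and vertical between 1.43 and 1.71 rad and angle between the x axis of bail4 and the x axis of rack, either way round below 0.17 rad and linear speed of bail4 below 0.03 m/s)), for 0.3 s.
At the end, for the whole second after the job is handed in: Far rest within 5 mm of the line; each bail lies in a notch of both rests, centre within 14 mm of midway, level within 8 and along rack x within 10 degrees; bat flat on the sloped bar, handle uphill, toe within 12 mm of the lip, 14 mm of the middle line, 10 degrees of its direction; all at rest (value of joint rest_slide between 0.045 and 0.055 m and x of bail0 in the frame of rack between -0.014 and 0.014 m and y of bail0 in the frame of rack between -0.115 and 0.115 m and z of bail0 in the frame of rack between 0.049 and 0.063 m and angle between bail0's own x axis and vertical between 1.43 and 1.71 rad and angle between the x axis of each of bail0, bail1, bail2, bail3, bail4 and the x axis of rack, either way round below 0.17 rad and linear speed of each of bail0, bail1, bail2, bail3, bail4, bat below 0.03 m/s and x of bail1 in the frame of rack between -0.014 and 0.014 m and y of bail1 in the frame of rack between -0.115 and 0.115 m and z of bail1 in the frame of rack between 0.049 and 0.063 m and angle between bail1's own x axis and vertical between 1.43 and 1.71 rad and x of bail2 in the frame of rack between -0.014 and 0.014 m and y of bail2 in the frame of rack between -0.115 and 0.115 m and z of bail2 in the frame of rack between 0.049 and 0.063 m and angle between bail2's own x axis and vertical between 1.43 and 1.71 rad and x of bail3 in the frame of rack between -0.014 and 0.014 m and y of bail3 in the frame of rack between -0.115 and 0.115 m and z of bail3 in the frame of rack between 0.049 and 0.063 m and angle between bail3's own x axis and vertical between 1.43 and 1.71 rad and x of bail4 in the frame of rack between -0.014 and 0.014 m and y of bail4 in the frame of rack between -0.115 and 0.115 m and z of bail4 in the frame of rack between 0.049 and 0.063 m and angle between bail4's own x axis and vertical between 1.43 and 1.71 rad and x of bat in the frame of stand between -0.0167388 and 0.00126121 m and y of bat in the frame of stand between -0.014 and 0.014 m and z of bat in the frame of stand between 0.0754396 and 0.0924396 m and angle between bat's own x axis and vertical between 1.01446 and 1.25446 rad and angle between the y axis of bat and the y axis of stand, either way round below 0.17 rad); the robot touches nothing.
It fails at once if the blue ceramic coaster, 96 mm across is moved more than 30 mm (distance of coaster from where it was at the start of the episode above 0.03 m).
It fails at once if the white mug is moved more than 30 mm (distance of mug from where it was at the start of the episode above 0.03 m).
It fails at once if the black glasses case is moved more than 30 mm (distance of case from where it was at the start of the episode above 0.03 m).
It fails at once if a ball is moved more than 40 mm (distance of any of ball0_center, ball1_center from where it was at the start of the episode above 0.04 m).
Of bail0, bail1, bail2, bail3, bail4 only 3 to 5 are there at a start; the rules pass over those that are not, and their reading is None.
At some moment in a run one of bail0, bail1, bail2, bail3, bail4, bat may be knocked a few centimetres aside while the robot is not near it.
Once in a run the grip may slacken for a moment while it holds something.
It also fails if it takes over 210 s, if anything falls off the work surface, if the arm or the gripper's body presses on something with over 40 N, if the wrist force passes 120 N, or if a joint passes its speed limit or range.

### The arm

A 6-joint arm with a two-finger parallel gripper is mounted at the origin on the work surface. World frame = base frame: x ahead of the robot, y to its left, z up, the work surface at z = 0. Lengths are in m, angles in rad, forces in N, time in s.
With the tool pointing down it reaches from about 0.325 to 0.9 m from the base axis. Payload 3.5 kg.
Tool frame: the origin (TCP) lies midway between the tips of the shut fingers; the grasp point (between the pads) lies 19 mm behind it; z points along the fingers, y is the line along which they close (so a half turn about z gives the same grasp; the last joint's range is limited). The gripper opens to 85 mm and grips with 20 to 120 N. Pads are 22 mm wide; open, the fingers measure 114 mm over their backs; the gripper's body (76 mm by 85 mm) begins 54 mm behind the grasp point. The pads swing forward as they close: fully open they stand 13 mm farther back than shut.
Start: joints at [1.244, 0.276, -0.026, 1.268, 0, 1.467], TCP at [0.139, 0.609, 0.193] pointing down, gripper open.
Joint ranges: [-3.12, 3.12], [-0.85, 1.88], [-1.08, 1.24], [-1.95, 2.15], [-1.57, 1.53], [-3.14, 3.14]. Speed limits (rad/s): [2.57, 2.57, 3.14, 3.14, 3.14, 3.14].

### API

Orientations are given as a unit quaternion [x, y, z, w].
In Python, from cell import ctrl gives the robot as it stands.
- The arm moves only by the shell command python3 -m handwheel 'ROWS' [FORCE]. ROWS is JSON, a list of rows, each an object with "jaw": the opening, from -1 (shut) to 1 (fully open); "slide": the shift along the tool's x, y, z each as a share of 100 mm, from -1 to 1, a list of three; "turn": the turn, a rotation vector about the tool's x, y, z each as a share of 0.5 rad, from -1 to 1, a list of three. A call has 1 to 8 rows; each row is the pose to reach, as a shift and turn from the pose commanded when the call began, along the tool's axes at that moment; what a row does not reach only later rows make up. A row lasts 1/8 s, in which the tool goes at most 62.5 mm and 10.7 degrees, less where a joint would pass 70% of its speed; a pose out of reach is approached as far as the arm can. A call with a number of a shift or a turn outside -1 to 1 is refused whole. A call with a gripper value outside its range is refused whole. The fingers move at their own pace and stop on an object; FORCE is the grip in N (left out, the last holds). Time passes only in rows, so rows that repeat a pose let the fingers close. It gives the time, the measured TCP pose, the force, the opening and the grip force at its end, in the units of the state.
- ctrl.observe(): the state, without advancing time (a new reading comes with each control period).
- ctrl.snapshot(name): name is "scene" or "top"; returns the picture (400x640x3 uint8, blue, green, red); there is no depth.
- ctrl.calibration(name): a dict with "camera_matrix" (3x3 intrinsics, pixels), "distortion" ([k1, k2, p1, p2, k3] as OpenCV has them; the pictures are not rectified), "world_from_camera" (4x4, takes a point from camera to world coordinates). Camera axes: x right, y down, z forward; pixel columns grow to the right and rows downward; lengths in m; the calibration is good to about 2 mm. A picture is of the moment at which its call begins. calibration takes no time and is no camera call.
- ctrl.finish_job(): hands the job in; it is judged then, once.
The state is a dict: "clock": time; "q": joint angles; "dq": joint speeds; "joint_efforts": joint torques, N m; "ee_pos": TCP position; "tcp_rot": TCP orientation; "ft_force": force on the tool from outside, world axes, zero at the start; "moment": the same for the moment, N m; "opening": opening from 0.0 (shut) to 1.0 (fully open); "grip_force": force on a finger pad.
Only numpy, scipy, OpenCV 4.12 (cv2) and the standard library are available. Lean on these libraries where they do the work, as an engineer would, in place of code of your own. Each camera call takes 0.05 s, during which the arm holds its last target. There are 200 camera calls.

## Working session

There is one attempt and no reset: what is moved stays moved. The work goes in short steps, Python scripts to look and compute and a shell command to move; the robot and the scene stay as the last step left them, time stands still between calls to the robot, and variables do not carry over. Pictures are saved under pics/ and viewed, at most 14 in all, crops included, and the job is handed in when it is done.

```bash
ls; mkdir -p pics; python3 - <<'E'
from cell import ctrl
import cv2,numpy as np
for n in("scene","top"):
    im=ctrl.snapshot(n); cv2.imwrite(f"pics/{n}0.png",im)
    c=ctrl.calibration(n); print(n,np.round(c["camera_matrix"],1).tolist(),np.round(c["distortion"],3),np.round(c["world_from_camera"],3).tolist())
print(ctrl.observe())
E
```

```text
pics
scene [[370.7, 0.0, 319.9], [0.0, 370.7, 193.5], [0.0, 0.0, 1.0]] [-0.069  0.     0.     0.     0.   ] [[-0.317, 0.625, -0.714, 1.254], [0.949, 0.215, -0.232, 0.32], [0.009, -0.75, -0.661, 0.748], [0.0, 0.0, 0.0, 1.0]]
top [[382.0, 0.0, 318.3], [0.0, 382.0, 203.6], [0.0, 0.0, 1.0]] [-0.043  0.     0.     0.     0.   ] [[0.027, -0.993, 0.115, 0.412], [-0.999, -0.024, 0.028, 0.072], [-0.025, -0.116, -0.993, 1.047], [0.0, 0.0, 0.0, 1.0]]
{'clock': 0.1, 'q': array([ 1.24363122e+00,  2.77108497e-01, -2.77426990e-02,  1.26800496e+00,
       -1.65399771e-05,  1.46741590e+00]), 'dq': array([ 8.58099900e-04, -1.26942925e-03,  3.60304860e-03,  3.68958480e-04,
        2.63909484e-03,  6.54734469e-05]), 'joint_efforts': array([ 6.90290217e-04, -4.46706390e+01,  2.96129215e+01,  8.43658898e-03,
       -6.10292727e-05,  3.75734899e-06]), 'ee_pos': array([0.13845012, 0.60866628, 0.19154007]), 'tcp_rot': array([ 1.11658940e-01,  9.93746054e-01, -1.00790730e-03, -2.11924644e-04]), 'ft_force': array([-0.07126512, -0.22684178, -0.15157198]), 'moment': array([ 0.0041965 , -0.04470505, -0.01341832]), 'grip_force': 0.0, 'opening': 0.9972016411002185}
```

View pics/scene0.png

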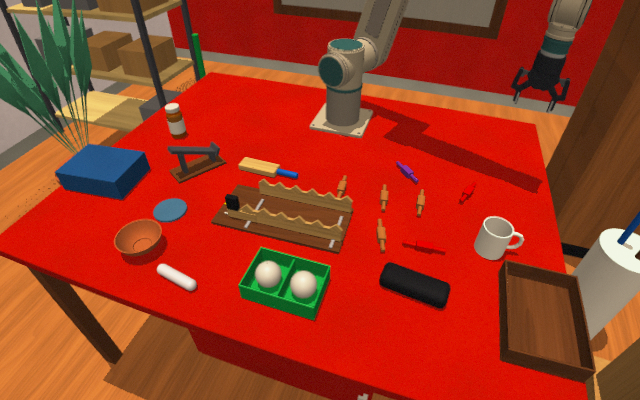

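View pics/top0.png

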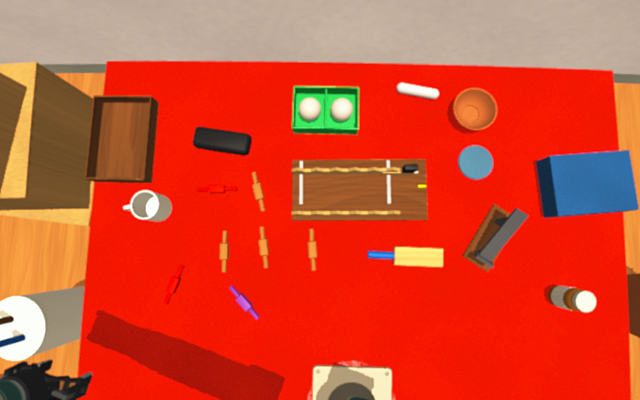

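The top view shows four tan bails at (258,191), (264,247), (312,249) and (223,251). Lookalikes are red at (217,188) and (175,284), and purple at (244,302). The tan ones fit "wooden". The rack runs from (292,160) to (427,219), with the grip at (409,168) and the yellow mark at (421,186). The bat is at (405,256) and the stand at (495,237). I'll confirm in an enlarged crop.

```bash
python3 - <<'E'
import cv2,numpy as np
t=cv2.imread("pics/top0.png");s=cv2.imread("pics/scene0.png")
a=cv2.resize(t[150:320,160:540],(760,340),interpolation=cv2.INTER_CUBIC)
b=cv2.resize(s[130:215,150:340],None,fx=3,fy=3,interpolation=cv2.INTER_CUBIC)
o=np.zeros((600,760,3),np.uint8);o[:340]=a;o[342:342+b.shape[0],:b.shape[1]]=b
cv2.imwrite("pics/crop1.png",o)
h=cv2.cvtColor(t,cv2.COLOR_BGR2HSV)
for n,(u,v) in dict(bail=(258,191),bail2=(312,249),red=(217,188),pur=(244,302),table=(340,300),rest=(330,213),base=(340,190),blade=(420,257),handle=(380,255),yel=(421,186),grip=(409,168),bar=(495,237),bar2=(505,226),sbase=(478,235),stripe=(389,195)).items(): print(n,h[v,u],h[v-1:v+2,u-1:u+2].reshape(-1,3).mean(0).round())
E
```

```text
bail [ 15 189 246] [ 15. 189. 246.]
bail2 [ 16 189 248] [ 15. 188. 248.]
red [  3 255 254] [  3. 254. 254.]
pur [147 138 221] [147. 140. 221.]
table [  3 255 248] [  3. 255. 248.]
rest [ 17 161 224] [ 18. 157. 214.]
base [ 12 186 159] [ 12. 189. 159.]
blade [ 25 136 253] [ 25. 135. 253.]
handle [105 186 245] [105. 199. 240.]
yel [ 30 255 255] [ 29. 254. 246.]
grip [18 38 87] [17. 34. 77.]
bar [ 17  21 108] [ 15.  19. 105.]
bar2 [ 15  19 106] [ 12.  19. 106.]
sbase [ 13 192 149] [ 12. 186. 150.]
stripe [ 21  19 250] [ 19.  32. 243.]
```

View pics/crop1.png

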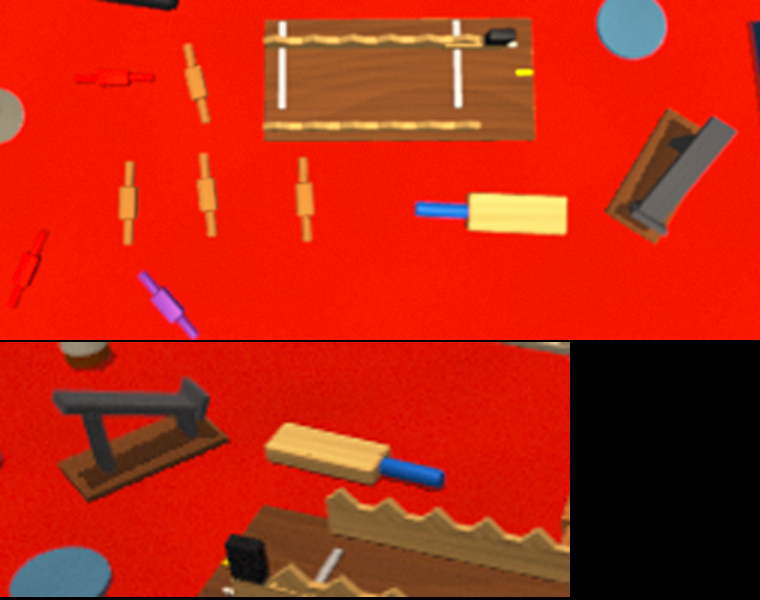

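```bash
cat > h.py <<'E'
from cell import ctrl
import cv2,numpy as np
def snap(n,name=None):
    im=ctrl.snapshot(n)
    if name: cv2.imwrite(f"pics/{name}.png",im)
    return im
def ray(n,px):
    c=ctrl.calibration(n);T=np.array(c["world_from_camera"])
    p=cv2.undistortPoints(np.float64(px).reshape(-1,1,2),np.array(c["camera_matrix"]),np.array(c["distortion"])).reshape(-1,2)
    return T[:3,3],np.c_[p,np.ones(len(p))]@T[:3,:3].T
def plane(n,px,z):
    o,d=ray(n,px);return (o+d*((z-o[2])/d[:,2])[:,None])[:,:2]
def project(n,P):
    c=ctrl.calibration(n);T=np.linalg.inv(c["world_from_camera"])
    return cv2.projectPoints(np.float64(P).reshape(-1,3),cv2.Rodrigues(T[:3,:3])[0],T[:3,3],np.array(c["camera_matrix"]),np.array(c["distortion"]))[0].reshape(-1,2)
def mask(im,lo,hi,roi=None):
    m=cv2.inRange(cv2.cvtColor(im,cv2.COLOR_BGR2HSV),np.array(lo),np.array(hi))
    if roi is not None:
        x0,y0,x1,y1=roi;k=np.zeros_like(m);k[y0:y1,x0:x1]=255;m&=k
    return m
def blobs(m,amin=20):
    out=[]
    for c in cv2.findContours(m,cv2.RETR_EXTERNAL,cv2.CHAIN_APPROX_NONE)[0]:
        k=np.zeros_like(m);cv2.drawContours(k,[c],-1,255,-1);v,u=np.nonzero(k)
        if len(u)>=amin: out.append(np.c_[u,v].astype(float))
    return out
def axis(P):
    c=P.mean(0);w,V=np.linalg.eigh(np.cov((P-c).T));return c,V[:,1],np.sqrt(w*12)
def bails(im,z=.011):
    r=[]
    for b in blobs(mask(im,(9,120,150),(23,225,255),(130,140,420,340)),40):
        if (b[:,0].min()>=288 and b[:,1].max()<=222): continue
        P=plane("top",b,z);c,a,s=axis(P);r.append((c,np.degrees(np.arctan2(a[1],a[0])),s,len(b)))
    return r
E
python3 - <<'E'
from h import *
np.set_printoptions(precision=4,suppress=True)
t=cv2.imread("pics/top0.png")
for b in bails(t): print("bail",*b)
bl=max(blobs(mask(t,(22,90,200),(29,180,255),(360,230,460,280))),key=len)
P=plane("top",bl,.022);print("blade",P.mean(0),cv2.minAreaRect(P.astype(np.float32)))
ha=max(blobs(mask(t,(98,120,100),(115,255,255),(355,235,400,275))),key=len)
H=plane("top",ha,.011);print("handle",*axis(H)); d=H.mean(0)-P.mean(0);print("dir",np.degrees(np.arctan2(d[1],d[0])),np.linalg.norm(d))
m=~mask(t,(0,235,150),(8,255,255),(284,150,434,226)); k=np.zeros_like(m);k[150:226,284:434]=255;m&=k
r=max(blobs(m),key=len);R=plane("top",r,.010);print("rack",cv2.minAreaRect(R.astype(np.float32)))
y=max(blobs(mask(t,(26,200,150),(34,255,255),(410,175,435,195)),3),key=len);Y=plane("top",y,.010);print("yellow",Y.mean(0),len(y))
g=max(blobs(mask(t,(0,0,0),(180,120,110),(395,158,425,180)),3),key=len);G=plane("top",g,.085);print("grip85",G.mean(0),cv2.minAreaRect(G.astype(np.float32)),len(g))
s=np.vstack(blobs(mask(t,(8,130,80),(18,230,200),(455,195,535,280)),30));S=plane("top",s,.008);print("sbase",cv2.minAreaRect(S.astype(np.float32)))
b=max(blobs(mask(t,(0,0,60),(180,60,160),(455,195,535,280))),key=len)
print("bar px",cv2.boxPoints(cv2.minAreaRect(b.astype(np.float32))), axis(plane("top",b,.076)))
E
```

```text
bail [ 0.3966 -0.1276] -138.32513323563347 [0.0736 0.0781] 100
bail [0.3962 0.3557] -178.67861553625164 [0.018  0.0968] 229
bail [0.4075 0.1159] -175.25206106918924 [0.0187 0.0987] 247
bail [0.41   0.2478] -170.95638279960906 [0.0188 0.0967] 241
bail [0.562  0.2698] -163.45839909825122 [0.0185 0.0978] 229
bail [0.6409 0.6365] -174.75650826345932 [0.0103 0.0954] 101
blade [ 0.3968 -0.1684] ((0.39680951833724976, -0.16790586709976196), (0.1251986026763916, 0.045668259263038635), 89.06680297851562)
handle [ 0.3981 -0.0682] [0.0178 0.9998] [0.0153 0.0686]
dir 89.25627605162123 0.10019090272997136
rack ((0.5747349858283997, -0.007306650280952454), (0.1697312742471695, 0.37259066104888916), 1.4325618743896484)
yellow [ 0.5878 -0.1794] 22
grip85 [ 0.6206 -0.1318] ((0.6194021701812744, -0.13205493986606598), (0.01822477951645851, 0.03602679446339607), 1.3642247915267944) 92
sbase ((0.4521803855895996, -0.36595991253852844), (0.07802152633666992, 0.16817519068717957), 58.615596771240234)
bar px [[474.674  256.4164]
 [510.1976 204.241 ]
 [526.4943 215.3366]
 [490.9706 267.512 ]] (array([ 0.4508, -0.3638]), array([-0.7684,  0.64  ]), array([0.0349, 0.1676]))
```

Fits check out: the rack base measures 170 x 373 mm, the yellow line agrees to 1 mm, and the blade, grip and stand sizes are all as given. The blob at (.41,-.128) is the bat edge. Next come the pose helper and the turn for the rest grip.

```bash
cat >> h.py <<'E'
from scipy.spatial.transform import Rotation as Ro
TH=np.radians(1.43);O=np.array([.5437,.0319]);RR=np.array([[np.cos(TH),-np.sin(TH)],[np.sin(TH),np.cos(TH)]])
def rack(x,y): return O+RR@np.array([x,y])
def inrack(p): return RR.T@(np.array(p)[:2]-O)
def down(a): # tool x at world angle a (deg), z down
    return Ro.from_euler('z',a,degrees=True)*Ro.from_euler('x',180,degrees=True)
def need(pos,R):
    s=ctrl.observe();C=Ro.from_quat(s["tcp_rot"])
    d=C.inv().apply(np.array(pos)-s["ee_pos"])/.1
    t=(C.inv()*R).as_rotvec()/.5
    print("slide",d.round(3),"turn",t.round(3),"| after turn slide",(R.inv().apply(np.array(pos)-s["ee_pos"])/.1).round(3),"t",round(s["clock"],2))
E
cat > n.py <<'E'
import sys;from h import *
x,y,z,a=map(float,sys.argv[1:5]);need([x,y,z],down(a))
E
python3 - <<'E'
from h import *
# stand check: project bar end/lip onto both views
c=np.array([.4522,-.3660]);a=np.radians(-31.4);u=np.array([np.cos(a),np.sin(a)]);v=np.array([-u[1],u[0]])
P=[[*(c+x*u+y*v),z] for x,y,z in((.0709,.017,.1084),(.0709,-.017,.1084),(-.065,.017,.045),(-.065,-.017,.045),(-.085,.04,.008),(-.085,-.04,.008),(.085,.04,.008))]
ims={}
for n in("top","scene"):
    im=cv2.imread(f"pics/{n}0.png")
    q=project(n,P)
    x0,y0=q.min(0).astype(int)-25;x1,y1=q.max(0).astype(int)+25
    k=cv2.resize(im[y0:y1,x0:x1],None,fx=4,fy=4,interpolation=cv2.INTER_CUBIC)
    for p in q: cv2.drawMarker(k,tuple(int(e) for e in (p-[x0,y0]+.5)*4),(0,255,0),0,9,1)
    ims[n]=k
h=max(k.shape[0] for k in ims.values())
print([k.shape for k in ims.values()])
cv2.imwrite("pics/stand.png",cv2.hconcat([cv2.copyMakeBorder(k,0,h-k.shape[0],0,0,0) for k in ims.values()])[:600,:800])
E
python3 -m handwheel '[{"jaw":1,"slide":[0,0,-0.2],"turn":[0,0,1]},{"jaw":1,"slide":[0,0,-0.2],"turn":[0,0,1]},{"jaw":1,"slide":[0,0,-0.2],"turn":[0,0,1]}]' 40
python3 -m handwheel '[{"jaw":0.2,"slide":[0,0,0],"turn":[0,0,1]},{"jaw":0.2,"slide":[0,0,0],"turn":[0,0,1]},{"jaw":0.2,"slide":[0,0,0],"turn":[0,0,1]}]'
python3 -m handwheel '[{"jaw":0.2,"slide":[0,0,0],"turn":[0,0,0.65]},{"jaw":0.2,"slide":[0,0,0],"turn":[0,0,0.65]},{"jaw":0.2,"slide":[0,0,0],"turn":[0,0,0.65]}]'
python3 n.py .6206 -.132 .2 91.43
```

```text
[(472, 464, 3), (344, 432, 3)]
clock: 0.48
ee_pos: [0.1386, 0.6092, 0.2123]
tcp_rot: [0.356, 0.934, -0.0, -0.0]
ft_force: [-0.7, 0.5, 1.0]
opening: 0.999
grip_force: 0.0
clock: 0.85
ee_pos: [0.1385, 0.6089, 0.2119]
tcp_rot: [0.576, 0.817, -0.001, 0.0]
ft_force: [-0.4, -0.2, -0.4]
opening: 0.599
grip_force: 0.0
clock: 1.23
ee_pos: [0.1386, 0.609, 0.212]
tcp_rot: [0.699, 0.715, -0.001, 0.0]
ft_force: [-0.4, 0.1, -0.0]
opening: 0.602
grip_force: 0.0
slide [-7.521  4.644  0.127] turn [-0.001  0.002 -0.003] | after turn slide [-7.528  4.634  0.12 ] t 1.23
```

View pics/stand.png

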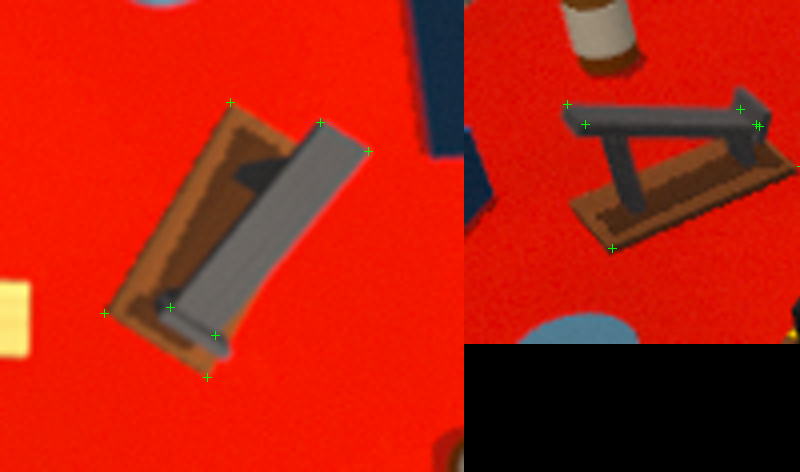

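The projected stand corners sit on the corners in both views (top uphill end at crop (320,122)/(368,151)), so the stand pose holds. Next is the move to above the rest grip.

```bash

for i in 1 2 3 4 5 6 7; do python3 -m handwheel '[{"jaw":0.0,"slide":[-0.5,0.31,0],"turn":[0,0,0]},{"jaw":0.0,"slide":[-0.94,0.58,0],"turn":[0,0,0]}]' >/dev/null; done
python3 -m handwheel '[{"jaw":0.0,"slide":[-0.5,0.31,0],"turn":[0,0,0]},{"jaw":0.0,"slide":[-0.94,0.58,0],"turn":[0,0,0]},{"jaw":0.0,"slide":[-0.94,0.58,0],"turn":[0,0,0]},{"jaw":0.0,"slide":[-0.94,0.58,0],"turn":[0,0,0]}]'
python3 n.py .6166 -.132 .065 91.43
```

```text
clock: 3.48
ee_pos: [0.6185, -0.1319, 0.212]
tcp_rot: [0.699, 0.715, -0.0, -0.001]
ft_force: [-0.1, 0.7, 0.3]
opening: 0.499
grip_force: 0.0
slide [-0.002 -0.017  1.47 ] turn [-0.003 -0.002 -0.004] | after turn slide [-0.    -0.019  1.47 ] t 3.48
```

```bash

python3 -m handwheel '[{"jaw":0.0,"slide":[0,0,0.4],"turn":[0,0,0]},{"jaw":0.0,"slide":[0,0,0.8],"turn":[0,0,0]},{"jaw":0.0,"slide":[0,0,0.8],"turn":[0,0,0]}]' 
python3 -m handwheel '[{"jaw":0.0,"slide":[0,0,0.35],"turn":[0,0,0]},{"jaw":0.0,"slide":[0,0,0.72],"turn":[0,0,0]},{"jaw":0.0,"slide":[0,0,0.72],"turn":[0,0,0]},{"jaw":-1,"slide":[0,0,0.72],"turn":[0,0,0]},{"jaw":-1,"slide":[0,0,0.72],"turn":[0,0,0]},{"jaw":-1,"slide":[0,0,0.72],"turn":[0,0,0]},{"jaw":-1,"slide":[0,0,0.72],"turn":[0,0,0]}]' 40
python3 - <<'E'
from h import *
s=ctrl.observe();print(inrack(s["ee_pos"]), s["ee_pos"]); snap("top","top1")
p=[*rack(.038,-.166),s["ee_pos"][2]];need(p,down(91.43))
E
```

```text
clock: 3.85
ee_pos: [0.6149, -0.1296, 0.1291]
tcp_rot: [0.698, 0.716, -0.002, -0.004]
ft_force: [-0.3, 1.1, -0.0]
opening: 0.497
grip_force: 0.0
clock: 4.72
ee_pos: [0.6196, -0.1324, 0.0614]
tcp_rot: [0.699, 0.715, 0.0, 0.001]
ft_force: [-0.3, 0.3, -1.0]
opening: -0.0
grip_force: 0.0
[ 0.07181999 -0.16610685] [ 0.61964292 -0.1323628   0.06142298]
slide [-0.    -0.336 -0.003] turn [ 0.001  0.    -0.006] | after turn slide [ 0.001 -0.336 -0.003] t 4.78
```

```bash
python3 - <<'E'
from h import *
s=snap("scene","scene1");t=cv2.imread("pics/top1.png")
a=cv2.resize(s[150:250,180:330],None,fx=4,fy=4,interpolation=cv2.INTER_CUBIC)
b=cv2.resize(t[140:200,380:440],(200,200),interpolation=cv2.INTER_CUBIC);a[:200,:200]=b
cv2.imwrite("pics/c2.png",a)
E
```

```text
(no output)
```

View pics/c2.png

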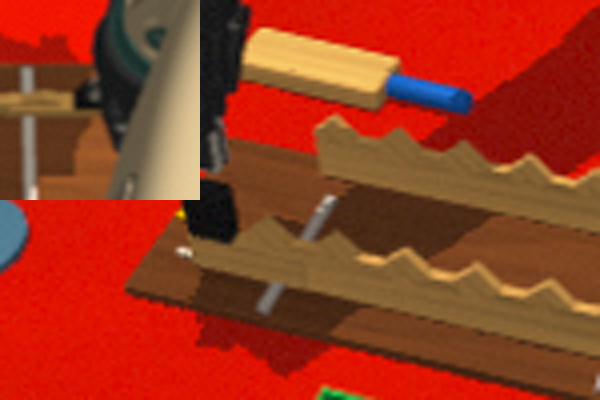

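```bash
python3 - <<'E'
from h import *
np.set_printoptions(precision=4,suppress=True)
s=ctrl.observe();print(s["ee_pos"],project("scene",s["ee_pos"]),project("top",s["ee_pos"]))
for x in(.0728,.088):print(x,project("scene",[*rack(x,-.166),.085]),project("top",[*rack(x,-.166),.085]))
for f in("scene0","scene1"):
    im=cv2.imread(f"pics/{f}.png")
    for b in blobs(mask(im,(0,0,0),(180,255,60),(222,150,250,215)),10): print(f,len(b),b.min(0),b.max(0),b.mean(0))
E
```

```text
[ 0.6193 -0.1323  0.0609] [[234.5378 201.4394]] [[408.1194 170.4553]]
0.0728 [[233.0266 195.1765]] [[410.06   168.0296]]
0.088 [[230.4139 198.7859]] [[409.8964 162.2048]]
scene0 179 [225. 194.] [239. 210.] [232.0559 202.1397]
scene1 179 [225. 194.] [239. 210.] [232.0335 202.0615]
scene1 614 [222. 150.] [241. 192.] [230.0586 166.7003]
```

```bash
python3 - <<'E'
from h import *
s=cv2.imread("pics/scene1.png");t=cv2.imread("pics/top1.png")
a=cv2.resize(s[120:220,200:265],None,fx=6,fy=6,interpolation=cv2.INTER_NEAREST)
b=cv2.resize(t[140:200,380:440],None,fx=6,fy=6,interpolation=cv2.INTER_NEAREST)
o=np.zeros((600,760,3),np.uint8);o[:,:390]=a;o[:360,395:755]=b
cv2.imwrite("pics/c3.png",o)
E
```

```text
(no output)
```

View pics/c3.png

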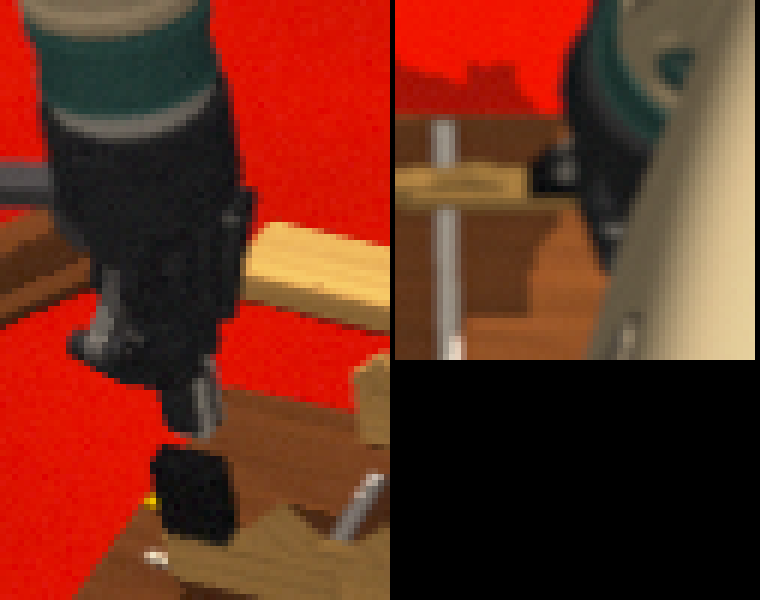

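```bash
python3 - <<'E'
from h import *
np.set_printoptions(precision=4,suppress=True)
for z in(.193,.206,.22,.24):print(z,project("scene",[.1385,.6087,z]),project("top",[.1385,.6087,z]))
s=ctrl.observe();print(s["opening"],s["ee_pos"],s["q"],s["clock"])
for z in(.061,.085,.095,.105):print(z,project("scene",[.6195,-.1324,z]),project("top",[.6195,-.1324,z]))
im=cv2.imread("pics/scene0.png");a=cv2.resize(im[50:125,490:590],None,fx=6,fy=6,interpolation=cv2.INTER_NEAREST)
p=project("scene",[.1385,.6087,.1915])[0];cv2.drawMarker(a,tuple(int(e) for e in (p-[490,50]+.5)*6),(0,255,0),0,15,2)
cv2.imwrite("pics/c4.png",a)
E
```

```text
0.193 [[525.1058 121.5642]] [[ 84.7484 363.5927]]
0.206 [[526.625 117.804]] [[ 81.0988 365.305 ]]
0.22 [[528.2812 113.6953]] [[ 77.0477 367.2049]]
0.24 [[530.6837 107.7166]] [[ 71.0319 370.0247]]
-0.004103423379474151 [ 0.6193 -0.1323  0.0609] [-0.3125  0.3835 -0.1693  1.0176  0.      1.2364] 4.825
0.061 [[234.4472 201.4525]] [[408.1793 170.3585]]
0.085 [[233.1708 194.9022]] [[410.1271 168.4611]]
0.095 [[232.6281 192.1113]] [[410.9668 167.6431]]
0.105 [[232.0789 189.2832]] [[411.8238 166.8081]]
```

View pics/c4.png

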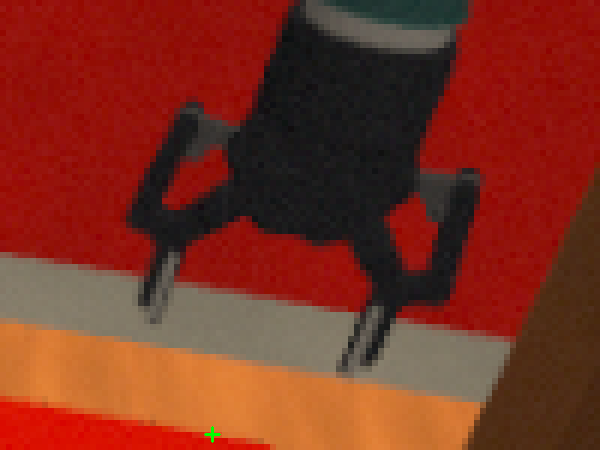

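The images show the real fingertips about 34 mm behind the reported TCP. Open at the start, the tip midpoint at (531.7,108) fits z ≈ 0.24 rather than 0.193+0.013. Shut now, the tips at (233.5,192.5) fit z ≈ 0.095, just above the untouched block. I'll correct for that offset and re-grip.

```bash

python3 -m handwheel '[{"jaw":0,"slide":[0,0.02,0],"turn":[0,0,0]},{"jaw":0,"slide":[0,0.02,0],"turn":[0,0,0]},{"jaw":0,"slide":[0,0.02,0.1],"turn":[0,0,0]},{"jaw":0,"slide":[0,0.02,0.2],"turn":[0,0,0]},{"jaw":0.0,"slide":[0,0.02,0.3],"turn":[0,0,0]},{"jaw":0,"slide":[0,0.02,0.36],"turn":[0,0,0]},{"jaw":0,"slide":[0,0.02,0.36],"turn":[0,0,0]}]' 
python3 -m handwheel '[{"jaw":-1,"slide":[0,0,0],"turn":[0,0,0]},{"jaw":-1,"slide":[0,0,0],"turn":[0,0,0]},{"jaw":-1,"slide":[0,0,0],"turn":[0,0,0]},{"jaw":-1,"slide":[0,0,0],"turn":[0,0,0]}]' 40
python3 - <<'E'
from h import *
s=ctrl.observe();print(inrack(s["ee_pos"]), s["ee_pos"])
E
```

```text
clock: 5.7
ee_pos: [0.6204, -0.1319, 0.0237]
tcp_rot: [0.699, 0.715, -0.0, -0.001]
ft_force: [-0.1, -0.1, -0.2]
opening: 0.501
grip_force: 0.0
clock: 6.2
ee_pos: [0.6225, -0.1323, 0.0254]
tcp_rot: [0.699, 0.715, 0.001, 0.001]
ft_force: [2.8, 0.7, 0.9]
opening: 0.174
grip_force: 42.3
[ 0.07464289 -0.16612022] [ 0.62246528 -0.13230572  0.02538096]
```

Gripped: the opening is about 15 mm on the 16 mm block. Now the slide.

```bash

python3 -m handwheel '[{"jaw":-1,"slide":[0,-0.1,0],"turn":[0,0,0]},{"jaw":-1,"slide":[0,-0.2,0],"turn":[0,0,0]},{"jaw":-1,"slide":[0,-0.3,0],"turn":[0,0,0]},{"jaw":-1,"slide":[0,-0.35,0],"turn":[0,0,0]},{"jaw":-1,"slide":[0,-0.35,0],"turn":[0,0,0]},{"jaw":-1,"slide":[0,-0.35,0],"turn":[0,0,0]}]' 
python3 - <<'E'
from h import *
s=ctrl.observe();print(inrack(s["ee_pos"]), s["ee_pos"])
t=snap("top","top2")
sc=snap("scene","scene2")
cv2.imwrite("pics/c5.png",np.hstack([cv2.resize(t[150:210,370:430],(360,360),interpolation=4),cv2.resize(sc[170:230,200:260],(360,360),interpolation=4)]))
E
```

```text
clock: 6.95
ee_pos: [0.5853, -0.1334, 0.0253]
tcp_rot: [0.699, 0.715, -0.001, -0.0]
ft_force: [-0.5, -0.8, 7.2]
opening: 0.179
grip_force: 43.4
[ 0.03744491 -0.16633168] [ 0.58528416 -0.13344542  0.02531073]
```

View pics/c5.png

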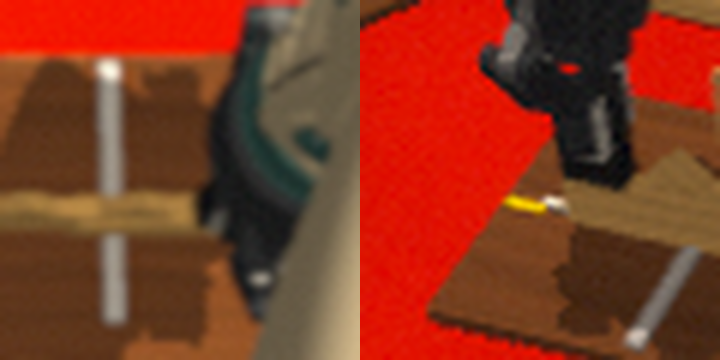

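The white pointer meets the yellow line (scene crop (545,204)), and the TCP reads rack x = 37.4 mm. Releasing, rising, and turning towards the first bail.

```bash

python3 -m handwheel '[{"jaw":0,"slide":[0,0,0],"turn":[0,0,0]},{"jaw":0,"slide":[0,0,0],"turn":[0,0,0]},{"jaw":0,"slide":[0,0,0],"turn":[0,0,0]},{"jaw":0,"slide":[0,0,-0.3],"turn":[0,0,0]},{"jaw":0,"slide":[0,0,-0.6],"turn":[0,0,0]},{"jaw":0.0,"slide":[0,0,-1],"turn":[0,0,0]},{"jaw":0.0,"slide":[0,0,-1],"turn":[0,0,0]}]' 
python3 -m handwheel '[{"jaw":0,"slide":[0.5,-0.4,-0.2],"turn":[0,0,-0.4]},{"jaw":0,"slide":[0.8,-0.7,-0.2],"turn":[0,0,-0.8]},{"jaw":0,"slide":[0.8,-0.7,-0.2],"turn":[0,0,-0.8]}]' >/dev/null
python3 -m handwheel '[{"jaw":0,"slide":[0,0,0],"turn":[0,0,-0.8]},{"jaw":0,"slide":[0,0,0],"turn":[0,0,-0.8]},{"jaw":0,"slide":[0,0,0],"turn":[0,0,-0.8]}]' >/dev/null
python3 -m handwheel '[{"jaw":0,"slide":[0,0,0],"turn":[0,0,-0.8]},{"jaw":0,"slide":[0,0,0],"turn":[0,0,-0.8]},{"jaw":0,"slide":[0,0,0],"turn":[0,0,-0.8]}]' >/dev/null
python3 -m handwheel '[{"jaw":0,"slide":[0,0,0],"turn":[0,0,-0.8]},{"jaw":0,"slide":[0,0,0],"turn":[0,0,-0.8]},{"jaw":0,"slide":[0,0,0],"turn":[0,0,-0.8]}]'
python3 - <<'E'
from h import *
t=snap("top")
for b in bails(t): print("bail",*b)
need([.4075,.1159,-.028],down(184.75))
E
```

```text
clock: 7.92
ee_pos: [0.589, -0.1339, 0.1284]
tcp_rot: [0.699, 0.715, 0.001, 0.003]
ft_force: [0.4, -1.3, 0.4]
opening: 0.506
grip_force: 0.0
clock: 9.43
ee_pos: [0.5144, -0.0546, 0.1443]
tcp_rot: [-0.024, 1.0, 0.0, -0.0]
ft_force: [-0.3, 0.0, 1.0]
opening: 0.499
grip_force: 0.0
bail [0.39613031 0.35573087] -178.6859256142559 [0.01778275 0.09726758] 228
bail [0.41280895 0.1164383 ] -175.60537060328147 [0.01908287 0.08751179] 220
bail [0.40994194 0.24773426] -171.06826523037986 [0.01880447 0.09655234] 241
bail [0.5621145  0.26989371] -163.56078140549184 [0.01886691 0.09737151] 231
slide [0.986 1.754 1.724] turn [ 0.    -0.001 -0.071] | after turn slide [0.924 1.788 1.724] t 9.47
```

```bash

python3 -m handwheel '[{"jaw":0,"slide":[0.25,0.45,0],"turn":[0,0,0]},{"jaw":0,"slide":[0.49,0.88,0],"turn":[0,0,0]}]' >/dev/null
python3 -m handwheel '[{"jaw":0,"slide":[0.25,0.45,0.2],"turn":[0,0,-0.07]},{"jaw":0,"slide":[0.49,0.88,0.5],"turn":[0,0,-0.07]},{"jaw":0,"slide":[0.49,0.88,1],"turn":[0,0,-0.07]},{"jaw":0,"slide":[0.49,0.88,1],"turn":[0,0,-0.07]}]'
python3 n.py .4075 .1159 -.028 184.75
```

```text
clock: 10.22
ee_pos: [0.4029, 0.1161, 0.0417]
tcp_rot: [-0.042, 0.999, -0.0, -0.004]
ft_force: [-0.1, -0.1, 0.2]
opening: 0.5
grip_force: 0.0
slide [-0.052 -0.006  0.697] turn [-0.001 -0.017  0.003] | after turn slide [-0.046 -0.006  0.697] t 10.22
```

```bash

python3 -m handwheel '[{"jaw":0,"slide":[0,0,0.3],"turn":[0,0,0]},{"jaw":0,"slide":[0,0,0.55],"turn":[0,0,0]},{"jaw":0,"slide":[0,0,0.69],"turn":[0,0,0]},{"jaw":0,"slide":[0,0,0.69],"turn":[0,0,0]}]'
python3 -m handwheel '[{"jaw":-1,"slide":[0,0,0],"turn":[0,0,0]},{"jaw":-1,"slide":[0,0,0],"turn":[0,0,0]},{"jaw":-1,"slide":[0,0,0],"turn":[0,0,0]},{"jaw":-1,"slide":[0,0,0],"turn":[0,0,0]}]' 40
python3 n.py .4075 .1159 -.028 184.75
```

```text
clock: 10.72
ee_pos: [0.4079, 0.1159, -0.0241]
tcp_rot: [-0.042, 0.999, -0.0, -0.0]
ft_force: [0.1, 0.0, -0.3]
opening: 0.499
grip_force: 0.0
clock: 11.22
ee_pos: [0.4092, 0.1163, -0.023]
tcp_rot: [-0.043, 0.999, -0.0, 0.001]
ft_force: [-0.7, -0.5, 7.7]
opening: 0.24
grip_force: 40.8
slide [ 0.017 -0.003  0.049] turn [-0.001  0.006  0.006] | after turn slide [ 0.017 -0.003  0.05 ] t 11.22
```

```bash

python3 -m handwheel '[{"jaw":-1,"slide":[0,0,-0.4],"turn":[0,0,0]},{"jaw":-1,"slide":[0,0,-0.8],"turn":[0,0,0]},{"jaw":-1,"slide":[0,0,-1],"turn":[0,0,0]}]' >/dev/null
python3 -m handwheel '[{"jaw":-1,"slide":[0,0,-0.45],"turn":[0,0,0.1]},{"jaw":-1,"slide":[0,0,-0.45],"turn":[0,0,0.1]},{"jaw":-1,"slide":[0,0,-0.45],"turn":[0,0,0.1]}]'
python3 - <<'E'
from h import *
for y in(-.1,-.05,0,.05,.1): print(y,rack(0,y).round(4))
need([*(rack(0,-.05)+[.001,0]),.024],down(181.43))
E
```

```text
clock: 11.98
ee_pos: [0.407, 0.1163, 0.1203]
tcp_rot: [-0.018, 1.0, 0.0, -0.0]
ft_force: [0.1, 0.3, -0.4]
opening: 0.241
grip_force: 40.0
-0.1 [ 0.5462 -0.0681]
-0.05 [ 0.5449 -0.0181]
0 [0.5437 0.0319]
0.05 [0.5425 0.0819]
0.1 [0.5412 0.1319]
slide [-1.339 -1.393  0.962] turn [ 0.    -0.001  0.023] | after turn slide [-1.355 -1.378  0.963] t 11.97
```

```bash

python3 -m handwheel '[{"jaw":-1,"slide":[-0.4,-0.4,0],"turn":[0,0,0.02]},{"jaw":-1,"slide":[-0.8,-0.8,0],"turn":[0,0,0.02]},{"jaw":-1,"slide":[-0.8,-0.8,0],"turn":[0,0,0.02]}]'>/dev/null
python3 -m handwheel '[{"jaw":-1,"slide":[-0.3,-0.3,0],"turn":[0,0,0]},{"jaw":-1,"slide":[-0.54,-0.58,0],"turn":[0,0,0]},{"jaw":-1,"slide":[-0.54,-0.58,0.3],"turn":[0,0,0]},{"jaw":-1,"slide":[-0.54,-0.58,0.5],"turn":[0,0,0]},{"jaw":-1,"slide":[-0.54,-0.58,0.5],"turn":[0,0,0]},{"jaw":-1,"slide":[-0.54,-0.58,0.5],"turn":[0,0,0]}]'
python3 - <<'E'
from h import *
need([*(rack(0,-.05)+[.001,0]),.024],down(181.43))
t=snap("top","top3");s=snap("scene","scene3")
cv2.imwrite("pics/c6.png",np.hstack([cv2.resize(t[145:225,280:360],(380,380),interpolation=4),cv2.resize(s[160:250,220:310],(380,380),interpolation=4)]))
E
```

```text
clock: 13.1
ee_pos: [0.5452, -0.0168, 0.0704]
tcp_rot: [-0.013, 1.0, 0.0, -0.001]
ft_force: [0.2, -0.3, -0.4]
opening: 0.238
grip_force: 40.0
slide [-0.007 -0.013  0.464] turn [ 0.001 -0.002  0.004] | after turn slide [-0.007 -0.013  0.464] t 13.1
```

View pics/c6.png

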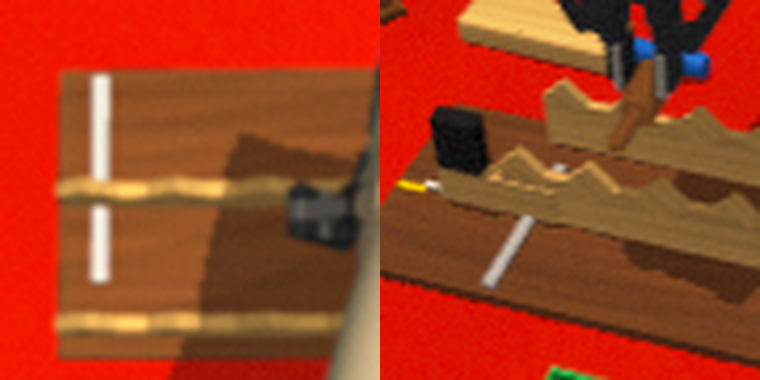

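The bail is held between the fingers, level, above the second notch from the grip end (scene crop (635,105)). Lowering.

```bash

python3 -m handwheel '[{"jaw":-1,"slide":[0,-0.01,0.15],"turn":[0,0,0]},{"jaw":-1,"slide":[0,-0.01,0.3],"turn":[0,0,0]},{"jaw":-1,"slide":[0,-0.01,0.4],"turn":[0,0,0]},{"jaw":-1,"slide":[0,-0.01,0.46],"turn":[0,0,0]},{"jaw":-1,"slide":[0,-0.01,0.46],"turn":[0,0,0]}]'
python3 -m handwheel '[{"jaw":-0.2,"slide":[0,0,0],"turn":[0,0,0]},{"jaw":-0.2,"slide":[0,0,0],"turn":[0,0,0]},{"jaw":-0.2,"slide":[0,0,0],"turn":[0,0,0]},{"jaw":-0.2,"slide":[0,0,-0.3],"turn":[0,0,0]},{"jaw":-0.2,"slide":[0,0,-0.7],"turn":[0,0,0]},{"jaw":0,"slide":[0,0,-1],"turn":[0,0,0]},{"jaw":0,"slide":[0,0,-1],"turn":[0,0,0]}]'
python3 - <<'E'
from h import *
need([.41,.2478,-.022],down(189.05))
E
```

```text
clock: 13.82
ee_pos: [0.5453, -0.0183, 0.0239]
tcp_rot: [-0.013, 1.0, 0.0, -0.001]
ft_force: [0.4, 0.1, 0.2]
opening: 0.239
grip_force: 40.0
clock: 14.7
ee_pos: [0.5487, -0.0188, 0.1279]
tcp_rot: [-0.013, 1.0, -0.001, 0.003]
ft_force: [0.2, 0.8, -0.7]
opening: 0.501
grip_force: 0.0
slide [1.327 2.703 1.487] turn [-0.003  0.013 -0.263] | after turn slide [0.951 2.851 1.499] t 14.7
```

```bash

python3 -m handwheel '[{"jaw":0,"slide":[0.23,0.45,0],"turn":[0,0,0]},{"jaw":0,"slide":[0.45,0.9,0],"turn":[0,0,0]}]' >/dev/null
python3 -m handwheel '[{"jaw":0,"slide":[0.23,0.45,0],"turn":[0,0,0]},{"jaw":0,"slide":[0.45,0.9,0],"turn":[0,0,0]}]' >/dev/null
python3 -m handwheel '[{"jaw":0,"slide":[0.23,0.45,0.2],"turn":[0,0,-0.26]},{"jaw":0,"slide":[0.45,0.9,0.5],"turn":[0,0,-0.26]},{"jaw":0,"slide":[0.45,0.9,0.9],"turn":[0,0,-0.26]},{"jaw":0,"slide":[0.45,0.9,0.9],"turn":[0,0,-0.26]},{"jaw":0,"slide":[0.45,0.9,0.9],"turn":[0,0,-0.26]}]'
python3 - <<'E'
from h import *
t=snap("top","top4");s=snap("scene","scene4")
for b in bails(t): print("bail",*b)
need([.41,.2478,-.022],down(189.05))
cv2.imwrite("pics/c7.png",np.hstack([cv2.resize(t[145:225,325:435],(440,320),interpolation=4),cv2.resize(s[160:240,220:310],(360,320),interpolation=4)]))
E
```

```text
clock: 15.82
ee_pos: [0.4042, 0.2478, 0.035]
tcp_rot: [-0.078, 0.997, -0.0, -0.0]
ft_force: [-1.1, 0.5, 0.4]
opening: 0.501
grip_force: 0.0
bail [ 0.3959998  -0.12815989] -140.45286036649352 [0.07324723 0.07855348] 101
bail [0.45112138 0.25433085] -169.85419151719503 [0.01121433 0.03268293] 43
bail [0.56234643 0.26986912] -163.47049980080922 [0.01846321 0.09849461] 231
bail [0.64103764 0.63729299] -174.49003051364858 [0.00784624 0.09413901] 85
slide [-0.04  -0.011  0.581] turn [ 0.001  0.006 -0.006] | after turn slide [-0.042 -0.01   0.581] t 15.93
```

View pics/c7.png

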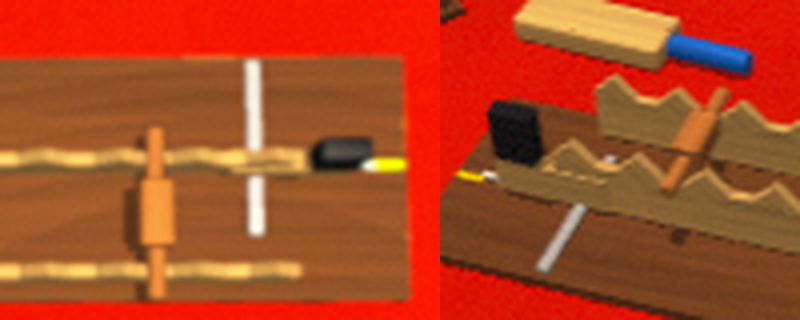

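The first bail lies across both rests, centred and with the pointer still on the line (top crop (157,212), pointer (385,163)). On to bail B3.

```bash

python3 -m handwheel '[{"jaw":0,"slide":[-0.04,0,0.25],"turn":[0,0,0]},{"jaw":0,"slide":[-0.04,0,0.45],"turn":[0,0,0]},{"jaw":0,"slide":[-0.04,0,0.58],"turn":[0,0,0]},{"jaw":0,"slide":[-0.04,0,0.58],"turn":[0,0,0]}]'
python3 -m handwheel '[{"jaw":-1,"slide":[0,0,0],"turn":[0,0,0]},{"jaw":-1,"slide":[0,0,0],"turn":[0,0,0]},{"jaw":-1,"slide":[0,0,0],"turn":[0,0,0]},{"jaw":-1,"slide":[0,0,0],"turn":[0,0,0]}]' 40
python3 -m handwheel '[{"jaw":-1,"slide":[0,0,-0.4],"turn":[0,0,0]},{"jaw":-1,"slide":[0,0,-0.8],"turn":[0,0,0]},{"jaw":-1,"slide":[0,0,-1],"turn":[0,0,0]}]' >/dev/null
python3 -m handwheel '[{"jaw":-1,"slide":[0,0,-0.45],"turn":[0,0,0.27]},{"jaw":-1,"slide":[0,0,-0.45],"turn":[0,0,0.27]},{"jaw":-1,"slide":[0,0,-0.45],"turn":[0,0,0.27]}]'
python3 - <<'E'
from h import *
need([*rack(0,0),.024],down(181.43))
E
```

```text
clock: 16.42
ee_pos: [0.4078, 0.2483, -0.0235]
tcp_rot: [-0.078, 0.997, -0.0, -0.0]
ft_force: [0.5, 0.0, 0.7]
opening: 0.501
grip_force: 0.0
clock: 16.92
ee_pos: [0.4091, 0.2491, -0.0223]
tcp_rot: [-0.078, 0.997, 0.0, 0.001]
ft_force: [0.2, -0.3, 5.3]
opening: 0.243
grip_force: 40.1
clock: 17.68
ee_pos: [0.4074, 0.2485, 0.1213]
tcp_rot: [-0.011, 1.0, -0.0, -0.0]
ft_force: [-0.6, 0.7, -0.6]
opening: 0.238
grip_force: 39.4
slide [-1.316 -2.196  0.972] turn [-0.    -0.001 -0.006] | after turn slide [-1.309 -2.2    0.973] t 17.68
```

```bash

python3 -m handwheel '[{"jaw":-1,"slide":[-0.3,-0.5,0],"turn":[0,0,0]},{"jaw":-1,"slide":[-0.6,-1,0],"turn":[0,0,0]},{"jaw":-1,"slide":[-0.6,-1,0],"turn":[0,0,0]}]'>/dev/null
python3 -m handwheel '[{"jaw":-1,"slide":[-0.3,-0.5,0],"turn":[0,0,0]},{"jaw":-1,"slide":[-0.6,-1,0],"turn":[0,0,0]},{"jaw":-1,"slide":[-0.6,-1,0],"turn":[0,0,0]}]'>/dev/null
python3 -m handwheel '[{"jaw":-1,"slide":[-0.11,-0.2,0],"turn":[0,0,0]},{"jaw":-1,"slide":[-0.11,-0.2,0.2],"turn":[0,0,0]},{"jaw":-1,"slide":[-0.11,-0.2,0.5],"turn":[0,0,0]},{"jaw":-1,"slide":[-0.11,-0.2,0.5],"turn":[0,0,0]},{"jaw":-1,"slide":[-0.11,-0.2,0.5],"turn":[0,0,0]}]'
python3 - <<'E'
from h import *
need([*rack(0,0),.024],down(181.43))
E
```

```text
clock: 19.05
ee_pos: [0.5434, 0.032, 0.072]
tcp_rot: [-0.011, 1.0, -0.0, -0.0]
ft_force: [-0.6, 0.6, 0.6]
opening: 0.241
grip_force: 39.6
slide [-0.003 -0.001  0.48 ] turn [-0.    -0.    -0.005] | after turn slide [-0.003 -0.001  0.48 ] t 19.05
```

```bash

python3 -m handwheel '[{"jaw":-1,"slide":[0,0,0.15],"turn":[0,0,0]},{"jaw":-1,"slide":[0,0,0.3],"turn":[0,0,0]},{"jaw":-1,"slide":[0,0,0.4],"turn":[0,0,0]},{"jaw":-1,"slide":[0,0,0.48],"turn":[0,0,0]},{"jaw":-1,"slide":[0,0,0.48],"turn":[0,0,0]}]'
python3 -m handwheel '[{"jaw":-0.2,"slide":[0,0,0],"turn":[0,0,0]},{"jaw":-0.2,"slide":[0,0,0],"turn":[0,0,0]},{"jaw":-0.2,"slide":[0,0,0],"turn":[0,0,0]},{"jaw":-0.2,"slide":[0,0,-0.3],"turn":[0,0,0]},{"jaw":-0.2,"slide":[0,0,-0.7],"turn":[0,0,0]},{"jaw":0,"slide":[0,0,-1],"turn":[0,0,0]},{"jaw":0,"slide":[0,0,-1],"turn":[0,0,0]}]'
python3 - <<'E'
from h import *
t=snap("top","top5")
for b in bails(t): print("bail",*b)
need([.3962,.3557,-.022],down(181.3))
E
```

```text
clock: 19.68
ee_pos: [0.5433, 0.0315, 0.0231]
tcp_rot: [-0.011, 1.0, 0.0, -0.0]
ft_force: [-0.9, -1.3, -1.2]
opening: 0.243
grip_force: 39.6
clock: 20.55
ee_pos: [0.5463, 0.0313, 0.1268]
tcp_rot: [-0.011, 1.0, -0.0, 0.003]
ft_force: [-0.6, 0.1, -0.2]
opening: 0.501
grip_force: 0.0
bail [ 0.3861131  -0.15282215] 66.06633616883666 [0.03327715 0.04236647] 87
bail [0.39595872 0.35585939] -178.6514578742748 [0.01757676 0.09752705] 224
bail [0.56213437 0.26979155] -163.56968854352615 [0.01855095 0.09777899] 229
slide [1.419 3.274 1.463] turn [-0.001  0.006 -0.003] | after turn slide [1.41  3.276 1.468] t 20.6
```

```bash

for i in 1 2 3; do python3 -m handwheel '[{"jaw":0,"slide":[0.23,0.5,0],"turn":[0,0,0]},{"jaw":0,"slide":[0.44,0.99,0],"turn":[0,0,0]}]' >/dev/null; done
python3 -m handwheel '[{"jaw":0,"slide":[0.11,0.3,0.2],"turn":[0,0,0]},{"jaw":0,"slide":[0.11,0.3,0.5],"turn":[0,0,0]},{"jaw":0,"slide":[0.11,0.3,0.9],"turn":[0,0,0]},{"jaw":0,"slide":[0.11,0.3,0.9],"turn":[0,0,0]},{"jaw":0,"slide":[0.11,0.3,0.9],"turn":[0,0,0]}]'
python3 n.py .3962 .3557 -.022 181.3
```

```text
clock: 21.98
ee_pos: [0.3935, 0.3552, 0.0337]
tcp_rot: [-0.011, 1.0, -0.0, -0.0]
ft_force: [0.4, 0.9, 0.4]
opening: 0.503
grip_force: 0.0
slide [-0.028  0.005  0.557] turn [-0.001 -0.001 -0.003] | after turn slide [-0.027  0.004  0.557] t 21.98
```

```bash

python3 -m handwheel '[{"jaw":0,"slide":[-0.03,0,0.25],"turn":[0,0,0]},{"jaw":0,"slide":[-0.03,0,0.45],"turn":[0,0,0]},{"jaw":0,"slide":[-0.03,0,0.56],"turn":[0,0,0]},{"jaw":0,"slide":[-0.03,0,0.56],"turn":[0,0,0]}]'
python3 -m handwheel '[{"jaw":-1,"slide":[0,0,0],"turn":[0,0,0]},{"jaw":-1,"slide":[0,0,0],"turn":[0,0,0]},{"jaw":-1,"slide":[0,0,0],"turn":[0,0,0]},{"jaw":-1,"slide":[0,0,0],"turn":[0,0,0]}]' 40
python3 -m handwheel '[{"jaw":-1,"slide":[0,0,-0.4],"turn":[0,0,0]},{"jaw":-1,"slide":[0,0,-0.8],"turn":[0,0,0]},{"jaw":-1,"slide":[0,0,-1],"turn":[0,0,0]}]' >/dev/null
python3 -m handwheel '[{"jaw":-1,"slide":[0,0,-0.45],"turn":[0,0,0]},{"jaw":-1,"slide":[0,0,-0.45],"turn":[0,0,0]},{"jaw":-1,"slide":[0,0,-0.45],"turn":[0,0,0]}]'
python3 - <<'E'
from h import *
need([*rack(0,0.05),.024],down(181.43))
E
```

```text
clock: 22.48
ee_pos: [0.3968, 0.3555, -0.022]
tcp_rot: [-0.01, 1.0, 0.0, 0.0]
ft_force: [-0.1, 0.3, -0.9]
opening: 0.497
grip_force: 0.0
clock: 22.98
ee_pos: [0.3978, 0.3562, -0.021]
tcp_rot: [-0.011, 1.0, 0.001, 0.001]
ft_force: [1.7, 0.1, 6.3]
opening: 0.24
grip_force: 39.8
clock: 23.72
ee_pos: [0.3962, 0.3552, 0.1223]
tcp_rot: [-0.011, 1.0, -0.0, -0.0]
ft_force: [-0.5, 0.2, -0.9]
opening: 0.239
grip_force: 39.3
slide [-1.405 -2.763  0.983] turn [-0.    -0.001 -0.007] | after turn slide [-1.394 -2.769  0.983] t 23.73
```

```bash

for i in 1 2; do python3 -m handwheel '[{"jaw":-1,"slide":[-0.25,-0.5,0],"turn":[0,0,0]},{"jaw":-1,"slide":[-0.5,-1,0],"turn":[0,0,0]},{"jaw":-1,"slide":[-0.5,-1,0],"turn":[0,0,0]}]'>/dev/null; done
python3 -m handwheel '[{"jaw":-1,"slide":[-0.2,-0.4,0],"turn":[0,0,0]},{"jaw":-1,"slide":[-0.4,-0.76,0],"turn":[0,0,0]},{"jaw":-1,"slide":[-0.4,-0.76,0],"turn":[0,0,0]},{"jaw":-1,"slide":[-0.4,-0.76,0.2],"turn":[0,0,0]},{"jaw":-1,"slide":[-0.4,-0.76,0.5],"turn":[0,0,0]},{"jaw":-1,"slide":[-0.4,-0.76,0.5],"turn":[0,0,0]},{"jaw":-1,"slide":[-0.4,-0.76,0.5],"turn":[0,0,0]}]'
python3 - <<'E'
from h import *
need([*rack(0,0.05),.024],down(181.43))
E
```

```text
clock: 25.35
ee_pos: [0.5419, 0.0837, 0.0729]
tcp_rot: [-0.011, 1.0, 0.0, -0.0]
ft_force: [1.3, 0.4, -0.7]
opening: 0.237
grip_force: 39.5
slide [-0.005 -0.018  0.489] turn [ 0.001 -0.001 -0.005] | after turn slide [-0.005 -0.018  0.489] t 25.35
```

```bash

python3 -m handwheel '[{"jaw":-1,"slide":[0,-0.02,0.15],"turn":[0,0,0]},{"jaw":-1,"slide":[0,-0.02,0.3],"turn":[0,0,0]},{"jaw":-1,"slide":[0,-0.02,0.4],"turn":[0,0,0]},{"jaw":-1,"slide":[0,-0.02,0.49],"turn":[0,0,0]},{"jaw":-1,"slide":[0,-0.02,0.49],"turn":[0,0,0]}]'
python3 -m handwheel '[{"jaw":-0.2,"slide":[0,0,0],"turn":[0,0,0]},{"jaw":-0.2,"slide":[0,0,0],"turn":[0,0,0]},{"jaw":-0.2,"slide":[0,0,0],"turn":[0,0,0]},{"jaw":-0.2,"slide":[0,0,-0.3],"turn":[0,0,0]},{"jaw":-0.2,"slide":[0,0,-0.7],"turn":[0,0,0]},{"jaw":0,"slide":[0,0,-1],"turn":[0,0,0]},{"jaw":0,"slide":[0,0,-1],"turn":[0,0,0]}]'
python3 - <<'E'
from h import *
t=snap("top","top6")
for b in bails(t): print("bail",*b)
need([.562,.2698,-.022],down(196.5))
E
```

```text
clock: 25.98
ee_pos: [0.542, 0.0804, 0.0238]
tcp_rot: [-0.011, 1.0, -0.0, -0.001]
ft_force: [-2.5, -0.8, 4.7]
opening: 0.241
grip_force: 40.0
clock: 26.85
ee_pos: [0.5452, 0.0806, 0.1266]
tcp_rot: [-0.011, 1.0, 0.0, 0.003]
ft_force: [-0.0, 0.1, -0.3]
opening: 0.499
grip_force: 0.0
bail [ 0.39282824 -0.13509986] 80.39970982298743 [0.05651296 0.07477921] 215
bail [0.56224358 0.26984533] -163.59583703465125 [0.01843724 0.0982481 ] 229
slide [-0.221  1.889  1.467] turn [-0.001  0.006 -0.533] | after turn slide [-0.715  1.763  1.467] t 26.9
```

```bash

python3 -m handwheel '[{"jaw":0,"slide":[-0.1,0.45,0],"turn":[0,0,0]},{"jaw":0,"slide":[-0.11,0.95,0],"turn":[0,0,0]}]' >/dev/null
python3 -m handwheel '[{"jaw":0,"slide":[-0.11,0.45,0],"turn":[0,0,-0.3]},{"jaw":0,"slide":[-0.11,0.93,0],"turn":[0,0,-0.53]},{"jaw":0,"slide":[-0.11,0.93,0.4],"turn":[0,0,-0.53]},{"jaw":0,"slide":[-0.11,0.93,0.9],"turn":[0,0,-0.53]},{"jaw":0,"slide":[-0.11,0.93,0.9],"turn":[0,0,-0.53]},{"jaw":0,"slide":[-0.11,0.93,0.9],"turn":[0,0,-0.53]}]'
python3 n.py .5622 .2698 -.022 196.5
```

```text
clock: 27.9
ee_pos: [0.5605, 0.2688, 0.0338]
tcp_rot: [-0.143, 0.99, -0.0, -0.0]
ft_force: [0.4, -0.1, 1.2]
opening: 0.501
grip_force: 0.0
slide [-0.019  0.005  0.558] turn [-0.    -0.001 -0.004] | after turn slide [-0.019  0.005  0.558] t 27.9
```

```bash

python3 -m handwheel '[{"jaw":0,"slide":[-0.01,0,0.25],"turn":[0,0,0]},{"jaw":0,"slide":[-0.01,0,0.45],"turn":[0,0,0]},{"jaw":0,"slide":[-0.01,0,0.56],"turn":[0,0,0]},{"jaw":0,"slide":[-0.01,0,0.56],"turn":[0,0,0]}]'
python3 -m handwheel '[{"jaw":-1,"slide":[0,0,0],"turn":[0,0,0]},{"jaw":-1,"slide":[0,0,0],"turn":[0,0,0]},{"jaw":-1,"slide":[0,0,0],"turn":[0,0,0]},{"jaw":-1,"slide":[0,0,0],"turn":[0,0,0]}]' 40
python3 -m handwheel '[{"jaw":-1,"slide":[0,0,-0.4],"turn":[0,0,0]},{"jaw":-1,"slide":[0,0,-0.8],"turn":[0,0,0]},{"jaw":-1,"slide":[0,0,-1],"turn":[0,0,0]}]' >/dev/null
python3 -m handwheel '[{"jaw":-1,"slide":[0,0,-0.45],"turn":[0,0,0.3]},{"jaw":-1,"slide":[0,0,-0.45],"turn":[0,0,0.53]},{"jaw":-1,"slide":[0,0,-0.45],"turn":[0,0,0.53]},{"jaw":-1,"slide":[0,0,-0.45],"turn":[0,0,0.53]}]'
python3 - <<'E'
from h import *
need([*rack(0,0.10),.024],down(181.43))
E
```

```text
clock: 28.4
ee_pos: [0.5619, 0.2692, -0.0217]
tcp_rot: [-0.142, 0.99, 0.0, 0.0]
ft_force: [0.2, 0.1, 0.3]
opening: 0.5
grip_force: 0.0
clock: 28.9
ee_pos: [0.5629, 0.2697, -0.0208]
tcp_rot: [-0.143, 0.99, 0.0, 0.001]
ft_force: [-0.1, 0.7, 6.3]
opening: 0.235
grip_force: 39.8
clock: 29.78
ee_pos: [0.5605, 0.2688, 0.1216]
tcp_rot: [-0.011, 1.0, -0.0, -0.001]
ft_force: [-0.9, 0.1, -1.2]
opening: 0.238
grip_force: 39.3
slide [ 0.222 -1.364  0.977] turn [-0.001 -0.004 -0.004] | after turn slide [ 0.227 -1.364  0.976] t 29.77
```

```bash

python3 -m handwheel '[{"jaw":-1,"slide":[0.11,-0.45,0],"turn":[0,0,0]},{"jaw":-1,"slide":[0.2,-0.9,0],"turn":[0,0,0]},{"jaw":-1,"slide":[0.2,-0.9,0],"turn":[0,0,0]}]'>/dev/null
python3 -m handwheel '[{"jaw":-1,"slide":[0,-0.3,0],"turn":[0,0,0]},{"jaw":-1,"slide":[0,-0.47,0],"turn":[0,0,0]},{"jaw":-1,"slide":[0,-0.47,0.2],"turn":[0,0,0]},{"jaw":-1,"slide":[0,-0.47,0.5],"turn":[0,0,0]},{"jaw":-1,"slide":[0,-0.47,0.5],"turn":[0,0,0]},{"jaw":-1,"slide":[0,-0.47,0.5],"turn":[0,0,0]}]'
python3 - <<'E'
from h import *
need([*rack(0,0.10),.024],down(181.43))
E
```

```text
clock: 30.9
ee_pos: [0.5448, 0.1322, 0.0731]
tcp_rot: [-0.011, 1.0, 0.0, 0.0]
ft_force: [0.1, 1.2, 0.1]
opening: 0.235
grip_force: 39.4
slide [ 0.036 -0.002  0.491] turn [ 0.001  0.001 -0.006] | after turn slide [ 0.036 -0.002  0.491] t 30.9
```

Now release and rise, then turn towards the bat. I'll look again at the rack and bat after the release.

```bash

python3 -m handwheel '[{"jaw":-1,"slide":[0.03,0,0.15],"turn":[0,0,0]},{"jaw":-1,"slide":[0.03,0,0.3],"turn":[0,0,0]},{"jaw":-1,"slide":[0.03,0,0.4],"turn":[0,0,0]},{"jaw":-1,"slide":[0.03,0,0.49],"turn":[0,0,0]},{"jaw":-1,"slide":[0.03,0,0.49],"turn":[0,0,0]}]'
python3 -m handwheel '[{"jaw":-0.2,"slide":[0,0,0],"turn":[0,0,0]},{"jaw":-0.2,"slide":[0,0,0],"turn":[0,0,0]},{"jaw":-0.2,"slide":[0,0,0],"turn":[0,0,0]},{"jaw":-0.2,"slide":[0,0,-0.3],"turn":[0,0,0]},{"jaw":-0.2,"slide":[0,0,-0.7],"turn":[0,0,0]},{"jaw":0,"slide":[0,0,-1],"turn":[0,0,0]},{"jaw":0,"slide":[0,0,-1],"turn":[0,0,0]}]'
for i in 1 2; do python3 -m handwheel '[{"jaw":0.6,"slide":[0,0.5,-0.1],"turn":[0,0,-0.4]},{"jaw":0.6,"slide":[0,0.6,-0.1],"turn":[0,0,-0.79]},{"jaw":0.6,"slide":[0,0.6,-0.1],"turn":[0,0,-0.79]}]' >/dev/null; done
for i in 1; do python3 -m handwheel '[{"jaw":0.6,"slide":[0,0,0],"turn":[0,0,-0.79]},{"jaw":0.6,"slide":[0,0,0],"turn":[0,0,-0.79]},{"jaw":0.6,"slide":[0,0,0],"turn":[0,0,-0.79]}]' ; done
python3 - <<'E'
from h import *
t=snap("top","top7");s=snap("scene","scene7")
a=cv2.resize(t[145:290,280:460],None,fx=4,fy=4,interpolation=4)
cv2.imwrite("pics/c8.png",a)
bl=max(blobs(mask(t,(22,90,200),(29,180,255),(340,225,480,300))),key=len)
P=plane("top",bl,.022);print("blade",P.mean(0),cv2.minAreaRect(P.astype(np.float32)))
ha=max(blobs(mask(t,(98,120,100),(115,255,255),(335,225,440,300))),key=len)
H=plane("top",ha,.011);d=H.mean(0)-P.mean(0);print("dir",np.degrees(np.arctan2(d[1],d[0])),np.linalg.norm(d),H.mean(0))
E
```

```text
clock: 31.52
ee_pos: [0.5409, 0.1317, 0.0241]
tcp_rot: [-0.011, 1.0, -0.0, -0.0]
ft_force: [-3.1, 0.1, 5.5]
opening: 0.239
grip_force: 40.1
clock: 32.4
ee_pos: [0.544, 0.132, 0.1265]
tcp_rot: [-0.011, 1.0, 0.0, 0.003]
ft_force: [0.4, -0.3, 0.4]
opening: 0.501
grip_force: 0.0
clock: 33.52
ee_pos: [0.5157, 0.2453, 0.1428]
tcp_rot: [-0.565, 0.825, -0.0, -0.001]
ft_force: [0.5, 0.8, -0.5]
opening: 0.805
grip_force: 0.0
blade [ 0.39684762 -0.16817065] ((0.39681997895240784, -0.16820357739925385), (0.1241568997502327, 0.045018259435892105), 88.93440246582031)
dir 89.29539121992791 0.09996548453642239 [ 0.39807694 -0.06821273]
```

View pics/c8.png

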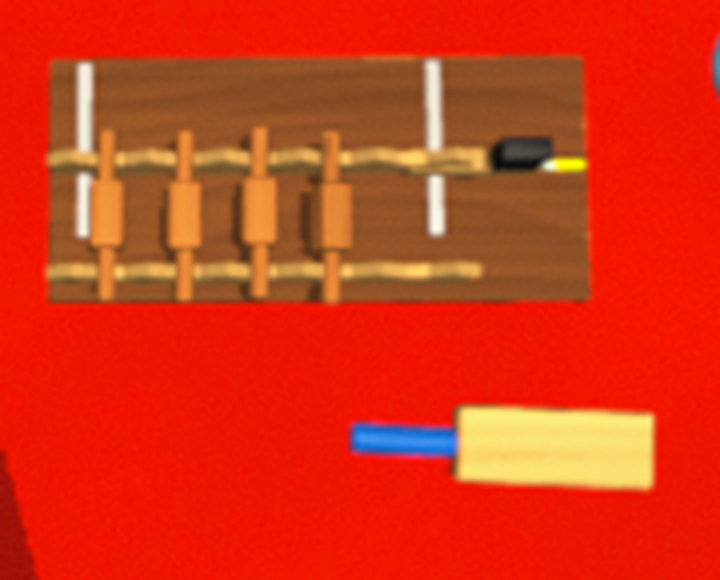

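All four bails lie in notches +100, +50, 0 and -50, centred between the rests. The pointer is still on the line (crop (555,163)) and the bat is unmoved (blade at crop (555,447)). Next, the bat.

```bash

python3 -m handwheel '[{"jaw":0.6,"slide":[0,0,0],"turn":[0,0,-0.4]},{"jaw":0.6,"slide":[0,0,0],"turn":[0,0,-0.71]},{"jaw":0.6,"slide":[0,0,0],"turn":[0,0,-0.71]},{"jaw":0.6,"slide":[0,0,0],"turn":[0,0,-0.71]}]'
python3 n.py .397 -.156 -.022 269.2
```

```text
clock: 34.12
ee_pos: [0.5158, 0.2464, 0.1435]
tcp_rot: [-0.702, 0.712, 0.0, -0.0]
ft_force: [-1.1, -0.3, 0.2]
opening: 0.799
grip_force: 0.0
slide [4.039 1.133 1.656] turn [ 0.    -0.     0.001] | after turn slide [4.04  1.131 1.655] t 34.12
```

```bash

for i in 1 2 3; do python3 -m handwheel '[{"jaw":0.6,"slide":[0.5,0.14,0],"turn":[0,0,0]},{"jaw":0.6,"slide":[1,0.28,0],"turn":[0,0,0]}]' >/dev/null; done
python3 -m handwheel '[{"jaw":0.6,"slide":[0.5,0.14,0],"turn":[0,0,0]},{"jaw":0.6,"slide":[1,0.28,0.3],"turn":[0,0,0]},{"jaw":0.6,"slide":[1,0.28,0.8],"turn":[0,0,0]},{"jaw":0.6,"slide":[1,0.28,0.9],"turn":[0,0,0]},{"jaw":0.6,"slide":[1,0.28,0.9],"turn":[0,0,0]},{"jaw":0.6,"slide":[1,0.28,0.9],"turn":[0,0,0]}]'
python3 n.py .397 -.156 -.022 269.2
```

```text
clock: 35.62
ee_pos: [0.4017, -0.1526, 0.0553]
tcp_rot: [-0.704, 0.71, -0.001, 0.0]
ft_force: [0.9, -0.4, 0.1]
opening: 0.802
grip_force: 0.0
slide [0.033 0.049 0.773] turn [-0.005 -0.003  0.01 ] | after turn slide [0.035 0.047 0.773] t 35.62
```

```bash

python3 -m handwheel '[{"jaw":0.6,"slide":[0.03,0.05,0.3],"turn":[0,0,0.01]},{"jaw":0.6,"slide":[0.03,0.05,0.55],"turn":[0,0,0.01]},{"jaw":0.6,"slide":[0.03,0.05,0.7],"turn":[0,0,0.01]},{"jaw":0.6,"slide":[0.03,0.05,0.77],"turn":[0,0,0.01]},{"jaw":0.6,"slide":[0.03,0.05,0.77],"turn":[0,0,0.01]}]'
python3 -m handwheel '[{"jaw":-1,"slide":[0,0,0],"turn":[0,0,0]},{"jaw":-1,"slide":[0,0,0],"turn":[0,0,0]},{"jaw":-1,"slide":[0,0,0],"turn":[0,0,0]},{"jaw":-1,"slide":[0,0,0],"turn":[0,0,0]}]' 60
python3 - <<'E'
from h import *
s=ctrl.observe();np.savez("pick.npz",p=s["ee_pos"],q=s["tcp_rot"])
E
python3 -m handwheel '[{"jaw":-1,"slide":[0,0,-0.4],"turn":[0,0,0]},{"jaw":-1,"slide":[0,0,-0.8],"turn":[0,0,0]},{"jaw":-1,"slide":[0,0,-1],"turn":[0,0,0]},{"jaw":-1,"slide":[0,0,-1],"turn":[0,0,0]}]'
cat > place.py <<'E'
import sys;from h import *
k=np.load("pick.npz");Rt=Ro.from_quat(k["q"]);pt=k["p"]
th=np.radians(89.1);Rb=Ro.from_euler('z',th)
pb=np.array([.3968,-.1682,.011]); rel=Rt.inv().apply(pb-pt); rel[1]=0; Rrel=Rt.inv()*Rb
a=np.radians(-31.4);u=np.array([np.cos(a),np.sin(a),0]);v=np.array([-u[1],u[0],0]);c=np.array([.4522,-.3660,0]);b=np.radians(25)
xb=np.cos(b)*u+np.array([0,0,np.sin(b)]);n=np.cross(xb,v)
Rs=Ro.from_matrix(np.c_[xb,v,n]);ps=c-.0107*u+[0,0,.0824]
Rp=Rs*Rrel.inv()
dx,dz=map(float,sys.argv[1:3])  # along bar uphill, normal
pp=ps+dx*xb+dz*n-Rp.apply(rel)
print("rel",rel.round(4),"target",pp.round(4));need(pp,Rp)
E
python3 place.py .005 .06
```

```text
clock: 36.25
ee_pos: [0.3958, -0.1554, -0.0227]
tcp_rot: [-0.702, 0.712, -0.001, 0.0]
ft_force: [-0.5, 0.6, -0.6]
opening: 0.799
grip_force: 0.0
clock: 36.75
ee_pos: [0.3961, -0.1557, -0.0218]
tcp_rot: [-0.702, 0.712, -0.001, 0.001]
ft_force: [-2.3, 0.7, 8.3]
opening: 0.547
grip_force: 60.2
clock: 37.25
ee_pos: [0.3969, -0.1564, 0.0787]
tcp_rot: [-0.702, 0.712, -0.003, 0.001]
ft_force: [0.9, 0.4, -1.9]
opening: 0.546
grip_force: 61.6
rel [ 0.0125  0.     -0.0328] target [ 0.4467 -0.3627  0.1145]
slide [ 2.057 -0.53  -0.35 ] turn [ 0.906 -0.51   4.131] | after turn slide [-1.509 -1.503  0.312] t 37.25
```

```bash

python3 -m handwheel '[{"jaw":-1,"slide":[0.3,0,-0.4],"turn":[0,0,0.4]},{"jaw":-1,"slide":[0.6,0,-0.5],"turn":[0,0,0.84]},{"jaw":-1,"slide":[0.9,0,-0.5],"turn":[0,0,0.84]},{"jaw":-1,"slide":[0.9,0,-0.5],"turn":[0,0,0.84]}]' >/dev/null
for i in 1 2 3; do python3 -m handwheel '[{"jaw":-1,"slide":[0,0,0],"turn":[0,0,0.4]},{"jaw":-1,"slide":[0,0,0],"turn":[0,0,0.84]},{"jaw":-1,"slide":[0,0,0],"turn":[0,0,0.84]},{"jaw":-1,"slide":[0,0,0],"turn":[0,0,0.84]}]' >/dev/null; done
python3 -m handwheel '[{"jaw":-1,"slide":[0,0,0],"turn":[0,0,0.4]},{"jaw":-1,"slide":[0,0,0],"turn":[0,0,0.84]},{"jaw":-1,"slide":[0,0,0],"turn":[0,0,0.84]},{"jaw":-1,"slide":[0,0,0],"turn":[0,0,0.84]}]'
python3 place.py .005 .06
```

```text
clock: 39.75
ee_pos: [0.3935, -0.2451, 0.1265]
tcp_rot: [0.268, 0.964, 0.0, -0.0]
ft_force: [0.4, -0.3, -1.7]
opening: 0.547
grip_force: 62.1
rel [ 0.0125  0.     -0.0328] target [ 0.4467 -0.3627  0.1145]
slide [-1.063 -0.733  0.12 ] turn [ 0.008 -0.872  0.011] | after turn slide [-0.916 -0.727  0.561] t 39.75
```

```bash

python3 -m handwheel '[{"jaw":-1,"slide":[-0.3,-0.4,-0.3],"turn":[0,0,0]},{"jaw":-1,"slide":[-0.6,-0.73,-0.3],"turn":[0,0,0]},{"jaw":-1,"slide":[-0.6,-0.73,-0.3],"turn":[0,0,0]}]' >/dev/null
python3 -m handwheel '[{"jaw":-1,"slide":[-0.2,0,0],"turn":[0,-0.3,0]},{"jaw":-1,"slide":[-0.46,0,0],"turn":[0,-0.6,0]},{"jaw":-1,"slide":[-0.46,0,0],"turn":[0,-0.87,0.01]},{"jaw":-1,"slide":[-0.46,0,0],"turn":[0,-0.87,0.01]},{"jaw":-1,"slide":[-0.46,0,0],"turn":[0,-0.87,0.01]},{"jaw":-1,"slide":[-0.46,0,0],"turn":[0,-0.87,0.01]}]' 
python3 place.py .005 .03
python3 - <<'E'
from h import *
t=snap("top","top8");s=snap("scene","scene8")
cv2.imwrite("pics/c9.png",np.hstack([cv2.resize(t[180:290,430:540],(400,400),interpolation=4),cv2.resize(s[90:190,150:250],(400,400),interpolation=4)]))
E
```

```text
clock: 40.88
ee_pos: [0.4485, -0.3645, 0.1588]
tcp_rot: [0.264, 0.94, -0.059, 0.209]
ft_force: [-1.3, -0.4, -0.7]
opening: 0.551
grip_force: 62.2
rel [ 0.0125  0.     -0.0328] target [ 0.4575 -0.3693  0.0873]
slide [0.211 0.006 0.691] turn [ 0.004  0.004 -0.002] | after turn slide [0.209 0.008 0.692] t 40.88
```

View pics/c9.png

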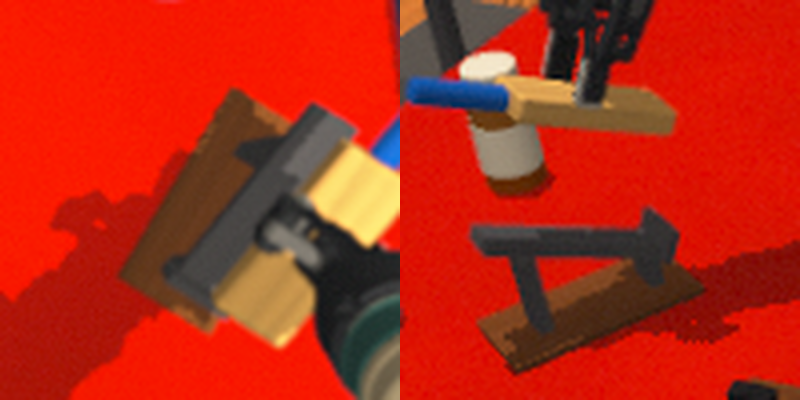

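The bat is held over the stand, handle uphill (blue end at scene crop (455,93)), blade parallel to the bar. Coming in along the bar normal.

```bash

python3 -m handwheel '[{"jaw":-1,"slide":[0.21,0.01,0.2],"turn":[0,0,0]},{"jaw":-1,"slide":[0.21,0.01,0.5],"turn":[0,0,0]},{"jaw":-1,"slide":[0.21,0.01,0.69],"turn":[0,0,0]},{"jaw":-1,"slide":[0.21,0.01,0.69],"turn":[0,0,0]},{"jaw":-1,"slide":[0.21,0.01,0.69],"turn":[0,0,0]}]' 
python3 place.py .005 0
python3 - <<'E'
from h import *
t=snap("top","top9");s=snap("scene","scene9")
cv2.imwrite("pics/c10.png",np.hstack([cv2.resize(t[180:290,430:540],(400,400),interpolation=4),cv2.resize(s[90:190,150:250],(400,400),interpolation=4)]))
E
```

```text
clock: 41.6
ee_pos: [0.4563, -0.3677, 0.0861]
tcp_rot: [0.264, 0.94, -0.058, 0.208]
ft_force: [-0.1, -1.2, -1.6]
opening: 0.547
grip_force: 62.2
rel [ 0.0125  0.     -0.0328] target [ 0.4684 -0.3759  0.0601]
slide [-0.022 -0.008  0.298] turn [ 0.005  0.001 -0.004] | after turn slide [-0.022 -0.007  0.298] t 41.6
```

View pics/c10.png

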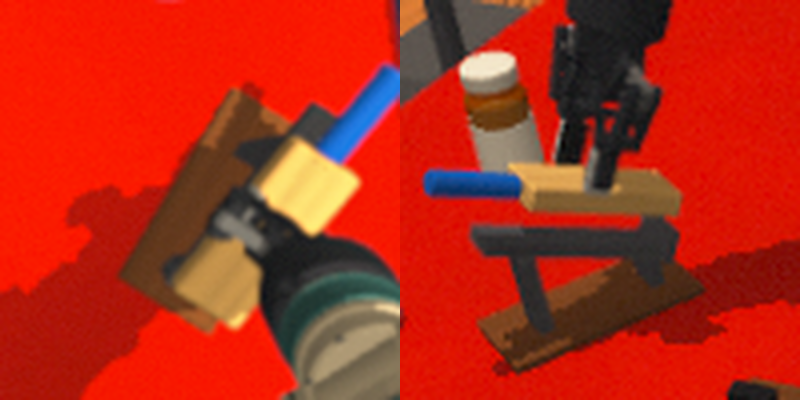

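```bash

python3 -m handwheel '[{"jaw":-1,"slide":[-0.02,0,0.1],"turn":[0,0,0]},{"jaw":-1,"slide":[-0.02,0,0.18],"turn":[0,0,0]},{"jaw":-1,"slide":[-0.02,0,0.24],"turn":[0,0,0]},{"jaw":-1,"slide":[-0.02,0,0.28],"turn":[0,0,0]},{"jaw":-1,"slide":[-0.02,0,0.28],"turn":[0,0,0]}]' 
python3 place.py .002 0
```

```text
clock: 42.32
ee_pos: [0.4679, -0.3744, 0.0608]
tcp_rot: [0.264, 0.94, -0.058, 0.208]
ft_force: [1.3, -0.3, -0.0]
opening: 0.548
grip_force: 62.4
rel [ 0.0125  0.     -0.0328] target [ 0.466  -0.3745  0.0588]
slide [ 0.022 -0.01   0.012] turn [ 0.006  0.001 -0.004] | after turn slide [ 0.022 -0.01   0.012] t 42.33
```

```bash

python3 -m handwheel '[{"jaw":-1,"slide":[0.02,-0.01,0.02],"turn":[0,0,0]},{"jaw":-1,"slide":[0.02,-0.01,0.03],"turn":[0,0,0]},{"jaw":-1,"slide":[0.02,-0.01,0.03],"turn":[0,0,0]}]' 
python3 -m handwheel '[{"jaw":0.4,"slide":[0,0,0],"turn":[0,0,0]},{"jaw":0.6,"slide":[0,0,0],"turn":[0,0,0]},{"jaw":0.6,"slide":[0,0,0],"turn":[0,0,0]},{"jaw":0.6,"slide":[0,0,-0.3],"turn":[0,0,0]},{"jaw":0.6,"slide":[0,0,-0.7],"turn":[0,0,0]},{"jaw":0.6,"slide":[0,0,-1],"turn":[0,0,0]},{"jaw":0.6,"slide":[0,0,-1],"turn":[0,0,0]}]' 
python3 -m handwheel '[{"jaw":0.6,"slide":[0.4,0.4,-0.4],"turn":[0,0,0]},{"jaw":0.6,"slide":[0.9,0.9,-0.7],"turn":[0,0,0]},{"jaw":0.6,"slide":[0.9,0.9,-0.7],"turn":[0,0,0]}]' 
python3 - <<'E'
from h import *
np.set_printoptions(precision=4,suppress=True)
t=snap("top","top10");s=snap("scene","scene10")
a=np.hstack([cv2.resize(t[180:290,430:540],(400,300),interpolation=4),cv2.resize(s[110:190,140:250],(400,300),interpolation=4)])
b=np.hstack([cv2.resize(t[145:225,280:435],(400,206),interpolation=4),cv2.resize(s[160:260,205:360],(400,258),interpolation=4)[:206]])
cv2.imwrite("pics/c11.png",np.vstack([a,b]))
for z in (.092,):
    bl=max(blobs(mask(t,(22,90,180),(29,180,255),(440,180,560,290))),key=len)
    c,ax,sz=axis(plane("top",bl,z));d=np.radians(-31.4);R=np.array([[np.cos(d),np.sin(d)],[-np.sin(d),np.cos(d)]])
    print("blade in stand",R@(c-[.4522,-.3660]),sz)
E
```

```text
clock: 42.7
ee_pos: [0.4683, -0.3753, 0.0593]
tcp_rot: [0.264, 0.94, -0.058, 0.21]
ft_force: [2.2, 1.4, 6.4]
opening: 0.55
grip_force: 63.5
clock: 43.58
ee_pos: [0.4308, -0.3538, 0.1504]
tcp_rot: [0.265, 0.939, -0.059, 0.21]
ft_force: [-0.3, -0.8, -0.5]
opening: 0.795
grip_force: 0.0
clock: 43.95
ee_pos: [0.3802, -0.2146, 0.1709]
tcp_rot: [0.264, 0.94, -0.057, 0.206]
ft_force: [0.6, -0.6, 0.4]
opening: 0.799
grip_force: 0.0
blade in stand [-0.0108  0.001 ] [0.0424 0.128 ]
```

View pics/c11.png

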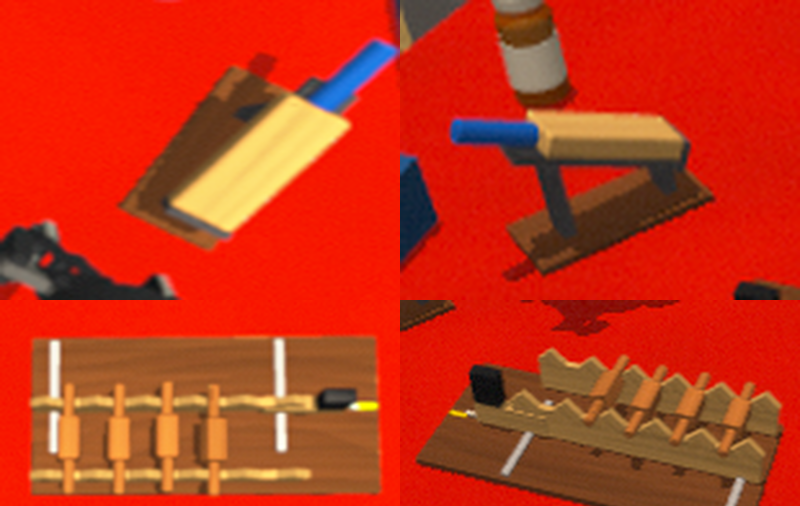

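The bat lies flat on the bar with its toe at the lip (blade at stand x -10.8, y 1.0 mm). The four bails are in their notches, the pointer is on the line, and the gripper is clear. Handing in.

```bash
python3 -c "
from cell import ctrl
print(ctrl.finish_job())"
```

```text
the job is handed in; nothing more can be done
None
```

I handed the job in at about 44 s: the far rest is at the yellow line, all four wooden bails present are in notches across both rests, and the bat lies flat on the stand with its handle uphill and toe at the lip; the hand-in returned no verdict.

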